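# Stow the chart table for sea: beaker in its socket, weights in their slots

### The arm

A 7-joint arm with a two-finger parallel gripper is mounted at the origin on the work surface. World frame = base frame: x ahead of the robot, y to its left, z up, the work surface at z = 0. Lengths are in m, angles in rad, forces in N, time in s.
With the tool pointing down it reaches from about 0.4 to 0.85 m from the base axis. Payload 4.5 kg.
Tool frame: the origin (TCP) lies midway between the tips of the shut fingers; the grasp point (between the pads) lies 19 mm behind it; z points along the fingers, y is the line along which they close (so a half turn about z gives the same grasp; the last joint's range is limited). The gripper opens to 88 mm and grips with 3 to 60 N. Pads are 18 mm wide; open, the fingers measure 123 mm over their backs; the gripper's body (75 mm by 187 mm) begins 45 mm behind the grasp point.
Start: joints at [1.231, 0.689, -0.195, 1.565, 0.157, 0.902, -0.215], TCP at [0.228, -0.582, 0.239] pointing down, gripper open.
Joint ranges: [-3.01, 3.01], [-0.46, 2.08], [-1.47, 1.51], [0.13, 2.56], [-1, 4.14], [0.04, 2.09], [-2.66, 2.66]. Speed limits (rad/s): [2.57, 2.57, 3.14, 3.14, 3.14, 3.14, 3.14].

### API

Orientations are given as a unit quaternion [x, y, z, w].
In Python, from plant import r gives the robot as it stands.
- The arm moves only by the tool carry_out, never from a script. Its argument "plan" is a list of rows, each an object with "rot": the turn, a rotation vector about the tool's x, y, z in rad, a list of three; "xyz": the shift along the tool's x, y, z in m, a list of three; "grip": the closure in counts, from 0 (fully open) to 255 (shut). In form: [{"rot": [wx, wy, wz], "xyz": [dx, dy, dz], "grip": grip}, ...]. A call has 1 to 8 rows; each row is the pose to reach, as a shift and turn from the pose commanded when the call began, along the tool's axes at that moment; what a row does not reach only later rows make up. A row lasts 1/12 s, in which the tool goes at most 41.7 mm and 7.16 degrees, less where a joint would pass 70% of its speed; a pose out of reach is approached as far as the arm can. A call with a gripper value outside its range is refused whole. The fingers move at their own pace and stop on an object; "squeeze" is the grip in N (left out, the last holds). Time passes only in rows, so rows that repeat a pose let the fingers close. It gives the time, the measured TCP pose, the force, the opening and the grip force at its end, in the units of the state.
- r.get_state(): the state, without advancing time (a new reading comes with each control period).
- r.snapshot(name): name is "scene" or "side" or "wrist"; returns the picture (400x640x3 uint8, red, green, blue); there is no depth.
- r.camera_params(name): a dict with "fx", "fy", "cx", "cy" (pixels), "position" and "attitude" of the camera in the world; the wrist camera has in their place "hand_eye" (4x4, takes a point from camera to tool coordinates, whose origin is the TCP and whose axes are the flange's). Camera axes: x right, y down, z forward; pixel columns grow to the right and rows downward; lengths in m; the calibration is good to about 2 mm. A picture is of the moment at which its call begins: read the wrist's pose just before it. camera_params takes no time and is no camera call.
- r.finish_job(): hands the job in; it is judged then, once.
The state is a dict: "clock": time; "q": joint angles; "qd": joint speeds; "joint_torque": joint torques, N m; "tool_pos": TCP position; "eef_rot": TCP orientation; "contact_force": force on the tool from outside, world axes, zero at the start; "moment": the same for the moment, N m; "opening": opening from 0.0 (shut) to 1.0 (fully open); "finger_force": force on a finger pad.
Only numpy, scipy, OpenCV 4.12 (cv2) and the standard library are available. Lean on these libraries where they do the work, as an engineer would, in place of code of your own. Each camera call takes 0.05 s, during which the arm holds its last target. There are 200 camera calls.

### The job

Make the chart table ready for sea. Find out, by trying the aluminium beakers from the tray one after another, which one nests all the way down in the heavy grey socket block, and leave it there, with the others standing upright in the tray. Return every brass chart weight that lies on the table to its own slot in the rack, the one whose recess and label have its outline, sitting flat on the bottom of the recess, and leave the other things on the table where they are.

Things in the scene. Friction and masses are not known exactly. Their poses are not given: they have to be found in the camera images.
- socket_p_mouth (a point): Grey cast-iron socket block, 110 x 110 mm, 36 mm tall, 2.8 kg, stays put. Point: bore centre, level with its top. Blocks p, q, r differ in bore; one is there in a run. Bore: wide part 16 mm deep over a narrower part 14 mm deep, edges chamfered; only one beaker matches both diameters (4 mm play) and goes down till its shoulder is flush with the top; any other stops with its shoulder 14 mm or more above it.
- socket_q_mouth (a point): Grey cast-iron socket block, 110 x 110 mm, 36 mm tall, 2.8 kg, stays put. Point: bore centre, level with its top. Blocks p, q, r differ in bore; one is there in a run. Bore: wide part 16 mm deep over a narrower part 14 mm deep, edges chamfered; only one beaker matches both diameters (4 mm play) and goes down till its shoulder is flush with the top; any other stops with its shoulder 14 mm or more above it.
- socket_r_mouth (a point): Grey cast-iron socket block, 110 x 110 mm, 36 mm tall, 2.8 kg, stays put. Point: bore centre, level with its top. Blocks p, q, r differ in bore; one is there in a run. Bore: wide part 16 mm deep over a narrower part 14 mm deep, edges chamfered; only one beaker matches both diameters (4 mm play) and goes down till its shoulder is flush with the top; any other stops with its shoulder 14 mm or more above it.
- beaker_1_center (a point): Aluminium beaker, 60 mm tall, 0.16 kg, upright. From below: round foot 14 mm tall, barrel 16 mm tall, their diameters (34 to 62 mm) differing between beakers, then a neck 30 mm tall, 46 mm across on all, open on top (wall 4 mm): grip the neck from outside. Point: on the axis, 30 mm above the underside, level with the shoulder between barrel and neck. z up. Which beaker fits is not told.
- beaker_2_center (a point): Aluminium beaker, 60 mm tall, 0.16 kg, upright. From below: round foot 14 mm tall, barrel 16 mm tall, their diameters (34 to 62 mm) differing between beakers, then a neck 30 mm tall, 46 mm across on all, open on top (wall 4 mm): grip the neck from outside. Point: on the axis, 30 mm above the underside, level with the shoulder between barrel and neck. z up. Which beaker fits is not told.
- beaker_3_center (a point): Aluminium beaker, 60 mm tall, 0.16 kg, upright. From below: round foot 14 mm tall, barrel 16 mm tall, their diameters (34 to 62 mm) differing between beakers, then a neck 30 mm tall, 46 mm across on all, open on top (wall 4 mm): grip the neck from outside. Point: on the axis, 30 mm above the underside, level with the shoulder between barrel and neck. z up. Which beaker fits is not told.
- tray: Low black fixed tray, 290 mm (its x) by 120 mm (its y), walls 5 mm thick and 15 mm high, floor 5 mm above the table. Origin: centre of its underside. The three beakers stand in a row along its x, in arbitrary order, about 86 mm apart.
- weight_disc_center (a point): Brass chart weight, round, 52 mm across; base 22 mm thick, on it in the middle an upright flat grip, 12 mm thick (along y), 34 mm long (along x), from 22 to 52 mm above the underside. Point: on the axis, 26 mm above the underside. z up. About 0.3 kg. May be absent.
- slot_disc_floor (a point): Slot of weight_disc (round, 52 mm across): wooden plate in the rack with a flat recess of that outline, 7 mm wider, 6 mm deep; a white label at its -x side shows the outline in black. Point: centre of the recess floor, on which the weight stands when home; x and y as of the recess (bar: long side along x). The slots swap places between starts.
- weight_button_center (a point): Brass chart weight, round, 38 mm across; base 22 mm thick, on it in the middle an upright flat grip, 12 mm thick (along y), 34 mm long (along x), from 22 to 52 mm above the underside. Point: on the axis, 26 mm above the underside. z up. About 0.3 kg. May be absent.
- slot_button_floor (a point): Slot of weight_button (round, 38 mm across): wooden plate in the rack with a flat recess of that outline, 7 mm wider, 6 mm deep; a white label at its -x side shows the outline in black. Point: centre of the recess floor, on which the weight stands when home; x and y as of the recess (bar: long side along x). The slots swap places between starts.
- weight_square_center (a point): Brass chart weight, square, 44 x 44 mm; base 22 mm thick, on it in the middle an upright flat grip, 12 mm thick (along y), 34 mm long (along x), from 22 to 52 mm above the underside. Point: on the axis, 26 mm above the underside. z up. About 0.3 kg. May be absent.
- slot_square_floor (a point): Slot of weight_square (square, 44 x 44 mm): wooden plate in the rack with a flat recess of that outline, 7 mm wider, 6 mm deep; a white label at its -x side shows the outline in black. Point: centre of the recess floor, on which the weight stands when home; x and y as of the recess (bar: long side along x). The slots swap places between starts.
- weight_bar_center (a point): Brass chart weight, oblong, 64 mm (its x) by 32 mm (its y); base 22 mm thick, on it in the middle an upright flat grip, 12 mm thick (along y), 34 mm long (along x), from 22 to 52 mm above the underside. Point: on the axis, 26 mm above the underside. z up. About 0.3 kg. May be absent.
- slot_bar_floor (a point): Slot of weight_bar (oblong, 64 mm (its x) by 32 mm (its y)): wooden plate in the rack with a flat recess of that outline, 7 mm wider, 6 mm deep; a white label at its -x side shows the outline in black. Point: centre of the recess floor, on which the weight stands when home; x and y as of the recess (bar: long side along x). The slots swap places between starts.
- weight_block_center (a point): Brass chart weight, square, 30 x 30 mm; base 22 mm thick, on it in the middle an upright flat grip, 12 mm thick (along y), 26 mm long (along x), from 22 to 52 mm above the underside. Point: on the axis, 26 mm above the underside. z up. About 0.3 kg. May be absent.
- slot_block_floor (a point): Slot of weight_block (square, 30 x 30 mm): wooden plate in the rack with a flat recess of that outline, 7 mm wider, 6 mm deep; a white label at its -x side shows the outline in black. Point: centre of the recess floor, on which the weight stands when home; x and y as of the recess (bar: long side along x). The slots swap places between starts.
- tape: Roll of clear tape, 64 mm across, 20 mm high; origin under its centre. Not part of the job: to be left alone.
- eraser: White eraser, 45 x 20 x 12 mm; origin under its centre. Not part of the job: to be left alone.
- loupe: Black chart loupe, 48 mm across, 28 mm tall; origin under its centre. Not part of the job: to be left alone.
Mind the look-alikes: they are no part of the job. What is shaped like the part that bears beaker_1_center but green is not meant.

How it is judged:
At the end, for the whole second after the job is handed in: The matching beaker is in the socket, shoulder within 4 mm of flush, 5 mm of centre, 4 degrees of upright; the others stand in the tray within 6 degrees of upright; each weight present lies in its own slot within 6 mm of centre, flat on the floor within 3 mm and 4 degrees; all at rest (((horizontal distance between beaker_1_center and socket_p_mouth below 0.005 m and z of beaker_1_center in the frame of socket_p_mouth between -0.004 and 0.004 m and angle between beaker_1_center's own z axis and vertical below 0.07 rad) or (horizontal distance between beaker_2_center and socket_p_mouth below 0.005 m and z of beaker_2_center in the frame of socket_p_mouth between -0.004 and 0.004 m and angle between beaker_2_center's own z axis and vertical below 0.07 rad) or (horizontal distance between beaker_3_center and socket_p_mouth below 0.005 m and z of beaker_3_center in the frame of socket_p_mouth between -0.004 and 0.004 m and angle between beaker_3_center's own z axis and vertical below 0.07 rad)) and ((horizontal distance between beaker_1_center and socket_q_mouth below 0.005 m and z of beaker_1_center in the frame of socket_q_mouth between -0.004 and 0.004 m and angle between beaker_1_center's own z axis and vertical below 0.07 rad) or (horizontal distance between beaker_2_center and socket_q_mouth below 0.005 m and z of beaker_2_center in the frame of socket_q_mouth between -0.004 and 0.004 m and angle between beaker_2_center's own z axis and vertical below 0.07 rad) or (horizontal distance between beaker_3_center and socket_q_mouth below 0.005 m and z of beaker_3_center in the frame of socket_q_mouth between -0.004 and 0.004 m and angle between beaker_3_center's own z axis and vertical below 0.07 rad)) and ((horizontal distance between beaker_1_center and socket_r_mouth below 0.005 m and z of beaker_1_center in the frame of socket_r_mouth between -0.004 and 0.004 m and angle between beaker_1_center's own z axis and vertical below 0.07 rad) or (horizontal distance between beaker_2_center and socket_r_mouth below 0.005 m and z of beaker_2_center in the frame of socket_r_mouth between -0.004 and 0.004 m and angle between beaker_2_center's own z axis and vertical below 0.07 rad) or (horizontal distance between beaker_3_center and socket_r_mouth below 0.005 m and z of beaker_3_center in the frame of socket_r_mouth between -0.004 and 0.004 m and angle between beaker_3_center's own z axis and vertical below 0.07 rad)) and ((x of beaker_1_center in the frame of tray between -0.125 and 0.125 m and y of beaker_1_center in the frame of tray between -0.045 and 0.045 m and z of beaker_1_center in the frame of tray between 0.03 and 0.04 m and angle between each of beaker_1_center, beaker_2_center's own z axis and vertical below 0.1 rad and x of beaker_2_center in the frame of tray between -0.125 and 0.125 m and y of beaker_2_center in the frame of tray between -0.045 and 0.045 m and z of beaker_2_center in the frame of tray between 0.03 and 0.04 m) or (x of beaker_1_center in the frame of tray between -0.125 and 0.125 m and y of beaker_1_center in the frame of tray between -0.045 and 0.045 m and z of beaker_1_center in the frame of tray between 0.03 and 0.04 m and angle between each of beaker_1_center, beaker_3_center's own z axis and vertical below 0.1 rad and x of beaker_3_center in the frame of tray between -0.125 and 0.125 m and y of beaker_3_center in the frame of tray between -0.045 and 0.045 m and z of beaker_3_center in the frame of tray between 0.03 and 0.04 m) or (x of beaker_2_center in the frame of tray between -0.125 and 0.125 m and y of beaker_2_center in the frame of tray between -0.045 and 0.045 m and z of beaker_2_center in the frame of tray between 0.03 and 0.04 m and angle between each of beaker_2_center, beaker_3_center's own z axis and vertical below 0.1 rad and x of beaker_3_center in the frame of tray between -0.125 and 0.125 m and y of beaker_3_center in the frame of tray between -0.045 and 0.045 m and z of beaker_3_center in the frame of tray between 0.03 and 0.04 m)) and linear speed of each of beaker_1, beaker_2, beaker_3, weight_disc, weight_button, weight_square, weight_bar, weight_block below 0.02 m/s and horizontal distance between weight_disc_center and slot_disc_floor below 0.006 m and z of weight_disc_center in the frame of slot_disc_floor between 0.023 and 0.029 m and angle between each of weight_disc_center, weight_button_center, weight_square_center, weight_bar_center, weight_block_center's own z axis and vertical below 0.07 rad and horizontal distance between weight_button_center and slot_button_floor below 0.006 m and z of weight_button_center in the frame of slot_button_floor between 0.023 and 0.029 m and horizontal distance between weight_square_center and slot_square_floor below 0.006 m and z of weight_square_center in the frame of slot_square_floor between 0.023 and 0.029 m and horizontal distance between weight_bar_center and slot_bar_floor below 0.006 m and z of weight_bar_center in the frame of slot_bar_floor between 0.023 and 0.029 m and horizontal distance between weight_block_center and slot_block_floor below 0.006 m and z of weight_block_center in the frame of slot_block_floor between 0.023 and 0.029 m); the robot touches nothing.
It fails at once if one of the other things on the table is moved more than 5 cm (distance of any of tape, eraser, loupe from where it was at the start of the episode above 0.05 m).
Of socket_p, socket_q, socket_r only 1 to 1 are there at a start; the rules pass over those that are not, and their reading is None.
Of weight_disc, weight_button, weight_square, weight_bar, weight_block only 4 to 5 are there at a start; the rules pass over those that are not, and their reading is None.
At some moment in a run one of weight_disc, weight_button, weight_square, weight_bar, weight_block may be knocked a few centimetres aside while the robot is not near it.
It also fails if it takes over 210 s, if anything falls off the work surface, if the arm or the gripper's body presses on something with over 40 N, if the wrist force passes 120 N, or if a joint passes its speed limit or range.

## Working session

There is one attempt and no reset: what is moved stays moved. The work goes in short steps, Python scripts to look and compute and a tool call to move; the robot and the scene stay as the last step left them, time stands still between calls to the robot, and variables do not carry over. Pictures are saved under pics/ and viewed, at most 14 in all, crops included, and the job is handed in when it is done.

Besides the shell and the picture viewer there is one more tool, called after "Call:" as name(argument=value, ...), one argument or row to a line, values as JSON. carry_out: Moves the arm, as the interface text tells. Its arguments: {"type":"object","properties":{"plan":{"type":"array"},"squeeze":{"type":"number"}},"required":["plan"]}

```bash
mkdir -p pics; ls; python3 - <<'E'
from plant import r
import cv2,json
s=r.get_state();print({k:s[k] for k in('clock','tool_pos','eef_rot','opening','contact_force')})
for n in('scene','side','wrist'):
    print(n,r.camera_params(n))
    cv2.imwrite(f'pics/{n}0.png',r.snapshot(n)[:,:,::-1])
E
```

```text
pics
{'clock': 0.0, 'tool_pos': array([ 0.22793089, -0.58127685,  0.2379113 ]), 'eef_rot': array([ 9.82580412e-01,  1.85835614e-01, -2.44049337e-04, -8.93383825e-04]), 'opening': 1.0037728131609454, 'contact_force': array([ 0.61539427, -0.29773011, -0.33969765])}
scene {'fx': 372.88335816613545, 'fy': 372.88335816613545, 'cx': 320.6583739830609, 'cy': 197.51880894705081, 'position': array([ 1.19781212, -0.49953044,  0.65624503]), 'attitude': array([ 0.78304766,  0.40831691, -0.22076575, -0.41397602])}
side {'fx': 401.83062346347805, 'fy': 401.83062346347805, 'cx': 321.1458810763037, 'cy': 193.8320025976417, 'position': array([ 0.11070886, -0.77333381,  0.95212098]), 'attitude': array([ 0.90444938, -0.19518857,  0.09030163, -0.36839972])}
wrist {'fx': 317.70989613192893, 'fy': 317.70989613192893, 'cx': 323.5617890629265, 'cy': 195.92346667665362, 'hand_eye': array([[-1.78987837e-03, -9.54257330e-01, -2.98981177e-01,
         7.75817999e-02],
       [ 9.99998184e-01, -1.51220592e-03, -1.16007817e-03,
        -5.36620809e-04],
       [ 6.54891992e-04, -2.98982710e-01,  9.54258304e-01,
        -1.44773579e-01],
       [ 0.00000000e+00,  0.00000000e+00,  0.00000000e+00,
         1.00000000e+00]])}
```

View pics/scene0.png

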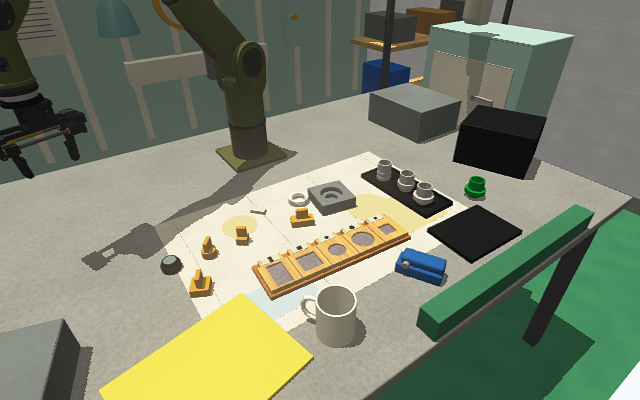

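View pics/side0.png

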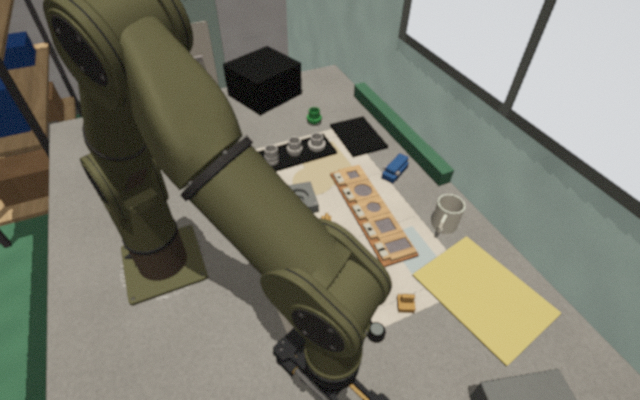

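The scene view shows the tray with three grey beakers (385,170), (406,181) and (424,193); the green look-alike (477,187) is not meant. The socket block is at (332,196), the rack at (335,255), and brass weights at (201,285), (209,249), (242,236) and (302,217). The tape is at (298,199), the eraser at (258,212) and the loupe at (171,264).

```bash
cat > h.py <<'E'
from plant import r
import numpy as np,cv2
from scipy.spatial.transform import Rotation as R
def campose(n):
    p=r.camera_params(n)
    if n!='wrist': return p,R.from_quat(p['attitude']).as_matrix(),p['position']
    s=r.get_state();T=R.from_quat(s['eef_rot']).as_matrix();H=p['hand_eye']
    return p,T@H[:3,:3],T@H[:3,3]+s['tool_pos']
def back(c,u,v,z):
    p,M,t=c
    d=M@np.array([(u-p['cx'])/p['fx'],(v-p['cy'])/p['fy'],1.]);return t+d*(z-t[2])/d[2]
def proj(c,X):
    p,M,t=c;q=M.T@(np.array(X)-t);return q[0]/q[2]*p['fx']+p['cx'],q[1]/q[2]*p['fy']+p['cy']
def tool(X):  # world displacement target -> tool axes shift
    s=r.get_state();return R.from_quat(s['eef_rot']).as_matrix().T@(np.array(X)-s['tool_pos'])
def snap(name,f,crop=None,k=1):
    c=campose(name);im=r.snapshot(name)[:,:,::-1]
    import pickle;pickle.dump(c,open(f'pics/{f}.pkl','wb'));cv2.imwrite(f'pics/{f}.png',im)
    if crop: a,b,x,y=crop;im=im[b:y,a:x]
    if k!=1: im=cv2.resize(im,None,fx=k,fy=k,interpolation=cv2.INTER_CUBIC);cv2.imwrite(f'pics/{f}_c.png',im)
    return c,im
E
python3 - <<'E'
from h import *
c=campose('scene')
for n,u,v,z in [('w1',201,293,0),('w2',209,256,0),('w3',242,241,0),('w4',302,223,0),('b1',385,164,.065),('b2',406,174,.065),('b3',424,186,.065),('sock',332,192,.036),('eras',258,212,.01),('loupe',171,264,.015),('tape',298,198,.02),('rackL',279,271,.02),('rackR',387,229,.02),('green',477,180,.06),('mug',335,290,.1)]:
    print(n,back(c,u,v,z).round(3))
im=cv2.imread('pics/scene0.png')[150:310,150:450]
cv2.imwrite('pics/scene0c.png',cv2.resize(im,None,fx=2.66,fy=2.66,interpolation=cv2.INTER_CUBIC))
E
```

```text
w1 [ 0.559 -0.396  0.   ]
w2 [ 0.451 -0.336  0.   ]
w3 [ 0.446 -0.242  0.   ]
w4 [ 0.472 -0.068  0.   ]
b1 [0.436 0.277 0.065]
b2 [0.522 0.286 0.065]
b3 [0.602 0.279 0.065]
sock [0.435 0.064 0.036]
eras [ 0.364 -0.152  0.01 ]
loupe [ 0.442 -0.426  0.015]
tape [ 0.383 -0.025  0.02 ]
rackL [ 0.619 -0.224  0.02 ]
rackR [0.649 0.092 0.02 ]
green [0.667 0.443 0.06 ]
mug [ 0.799 -0.195  0.1  ]
```

View pics/scene0c.png

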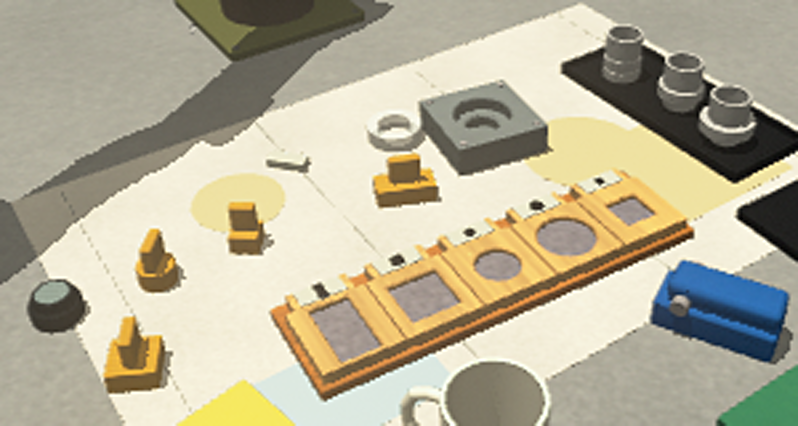

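Labels and recesses, left to right, look like oblong, square, small round, large round, small square. The weights are square (201,285), button (209,249), block (242,236) and bar (302,217); I see no disc so far. I'll move over the table for a wrist view.

Call:
carry_out(
  plan=[
    {"rot":[0,0,0.374],"xyz":[0.247,-0.161,-0.02],"grip":0},
    {"rot":[0,0,0.374],"xyz":[0.247,-0.161,-0.02],"grip":0},
    {"rot":[0,0,0.374],"xyz":[0.247,-0.161,-0.02],"grip":0},
    {"rot":[0,0,0.374],"xyz":[0.247,-0.161,-0.02],"grip":0},
    {"rot":[0,0,0.374],"xyz":[0.247,-0.161,-0.02],"grip":0},
    {"rot":[0,0,0.374],"xyz":[0.247,-0.161,-0.02],"grip":0},
    {"rot":[0,0,0.374],"xyz":[0.247,-0.161,-0.02],"grip":0},
    {"rot":[0,0,0.374],"xyz":[0.247,-0.161,-0.02],"grip":0},
  ],
  squeeze=20,
)

```text
clock: 0.82
tool_pos: [0.4057, -0.3333, 0.2591]
eef_rot: [1.0, 0.007, 0.002, -0.002]
contact_force: [0.2, 1.2, -0.1]
opening: 1.004
finger_force: 0.0
```

Call:
carry_out(
  plan=[
    {"rot":[0,0,0],"xyz":[0.17,-0.24,-0.02],"grip":0},
    {"rot":[0,0,0],"xyz":[0.17,-0.24,-0.02],"grip":0},
    {"rot":[0,0,0],"xyz":[0.17,-0.24,-0.02],"grip":0},
    {"rot":[0,0,0],"xyz":[0.17,-0.24,-0.02],"grip":0},
    {"rot":[0,0,0],"xyz":[0.17,-0.24,-0.02],"grip":0},
    {"rot":[0,0,0],"xyz":[0.17,-0.24,-0.02],"grip":0},
    {"rot":[0,0,0],"xyz":[0.17,-0.24,-0.02],"grip":0},
    {"rot":[0,0,0],"xyz":[0.17,-0.24,-0.02],"grip":0},
  ],
)

```text
clock: 1.48
tool_pos: [0.5743, -0.0916, 0.2789]
eef_rot: [1.0, 0.006, 0.002, -0.003]
contact_force: [1.6, 1.3, 0.2]
opening: 0.994
finger_force: 0.0
```

```bash
python3 - <<'E'
from h import *
for i in range(2): r.snapshot('wrist')
s=r.get_state();print(s['tool_pos'],s['eef_rot'],s['qd'].round(3),s['clock'])
snap('wrist','w1',k=1.25)
E
```

```text
[ 0.57032619 -0.09916397  0.27831926] [ 9.99996785e-01  2.48236764e-03 -2.22396168e-07 -5.17258870e-04] [ 0.058 -0.013  0.061  0.04   0.015  0.005  0.008] 1.5833
```

View pics/w1_c.png

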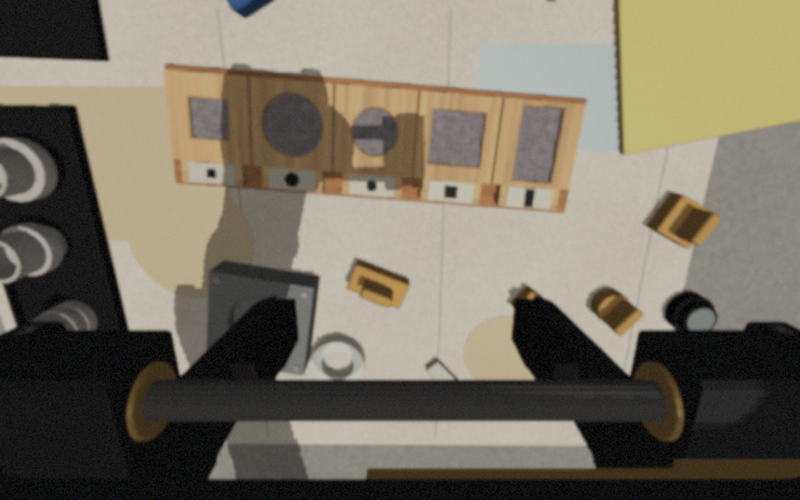

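The wrist view shows four weights: square (685,220), button (615,310), block (525,295, behind the finger) and bar (378,284). The slots, left to right, are block (209,118), disc (292,125), button (375,132), square (457,138) and bar (540,144). I'll triangulate.

```bash
cat >> h.py <<'E'
def tri(cs,uvs):
    A=np.zeros((3,3));b=np.zeros(3)
    for c,(u,v) in zip(cs,uvs):
        p,M,t=c;d=M@np.array([(u-p['cx'])/p['fx'],(v-p['cy'])/p['fy'],1.]);d/=np.linalg.norm(d)
        P=np.eye(3)-np.outer(d,d);A+=P;b+=P@t
    return np.linalg.solve(A,b)
E
python3 - <<'E'
from h import *
import pickle
w=pickle.load(open('pics/w1.pkl','rb'));s=campose('scene')
W=[(209,118),(292,125),(375,132),(457,138),(540,144)]
S=[(631,210),(566,238),(498,264),(424,298),(342,330)]
for a,b in zip(W,S):
    a=np.array(a)/1.25;b=np.array(b)/2.66+150
    X=tri([w,s],[a,b]);print(X.round(4),back(w,*a,.016).round(4))
# grips top centres, wrist px, z=.052 ; socket corners z .036 ; beakers tops
for n,u,v,z in [('bar',380,284,.037),('square',690,222,.03),('button',617,308,.03)]:
    print(n,back(w,u/1.25,v/1.25,z).round(3))
im=cv2.imread('pics/w1.png')
a=cv2.resize(im[150:280,380:600],None,fx=3.5,fy=3.5,interpolation=cv2.INTER_CUBIC)
cv2.imwrite('pics/w1a.png',a)
E
```

```text
[0.6496 0.0919 0.0202] [0.6493 0.0931 0.016 ]
[0.6432 0.0122 0.018 ] [0.643  0.0126 0.016 ]
[ 0.6375 -0.0683  0.0214] [ 0.6367 -0.0688  0.016 ]
[ 0.632  -0.1487  0.0179] [ 0.6312 -0.1499  0.016 ]
[ 0.6264 -0.2307  0.0204] [ 0.6257 -0.2327  0.016 ]
bar [ 0.483 -0.073  0.037]
square [ 0.55  -0.389  0.03 ]
button [ 0.453 -0.33   0.03 ]
```

View pics/w1a.png

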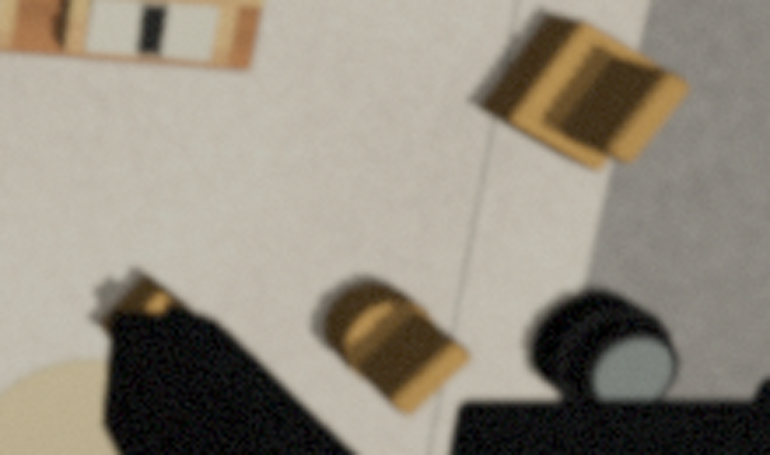

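Call:
carry_out(
  plan=[
    {"rot":[0,0,0],"xyz":[-0.13,0.23,0.08],"grip":0},
    {"rot":[0,0,0],"xyz":[-0.13,0.23,0.08],"grip":0},
    {"rot":[0,0,0],"xyz":[-0.13,0.23,0.08],"grip":0},
    {"rot":[0,0,0],"xyz":[-0.13,0.23,0.08],"grip":0},
    {"rot":[0,0,0],"xyz":[-0.13,0.23,0.08],"grip":0},
    {"rot":[0,0,0],"xyz":[-0.13,0.23,0.08],"grip":0},
    {"rot":[0,0,0],"xyz":[-0.13,0.23,0.08],"grip":0},
    {"rot":[0,0,0],"xyz":[-0.13,0.23,0.08],"grip":0},
  ],
)

```text
clock: 2.3
tool_pos: [0.431, -0.34, 0.1971]
eef_rot: [1.0, -0.008, -0.004, 0.002]
contact_force: [0.4, -0.5, 0.3]
opening: 1.0
finger_force: 0.0
```

```bash
python3 - <<'E'
from h import *
for i in range(3): r.snapshot('wrist')
s=r.get_state();print(s['tool_pos'],s['eef_rot'],s['clock'])
snap('wrist','w2',crop=(130,20,530,290),k=2)
E
```

```text
[ 0.43833316 -0.33246847  0.1987929 ] [ 9.99999097e-01 -1.32940689e-03 -1.49469834e-04 -1.24709072e-04] 2.45
```

View pics/w2_c.png

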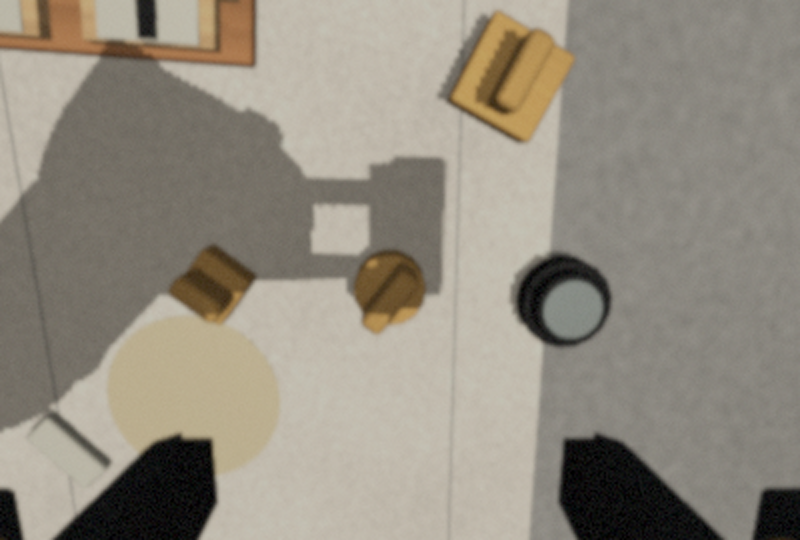

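Wrist view 2 (crop): the square's base centre is at (511,77) and its grip top runs (512,103)–(541,40). The button is at (390,288), with its grip leaning from (372,325) to (412,270). The block is centred at (214,283), with its grip running (195,270)–(235,305). I'll convert these to poses.

```bash
python3 - <<'E'
from h import *
import pickle
w=pickle.load(open('pics/w2.pkl','rb'))
b=lambda u,v,z:back(w,u/2+130,v/2+20,z)
def ang(p,q,z): d=b(*q,z)-b(*p,z);return np.degrees(np.arctan2(d[1],d[0])).round(1)
print('sq base',b(511,77,.022).round(4),'grip',b(527,72,.052).round(4),ang((512,103),(541,40),.052),
 ang((450,100),(495,12),.022),ang((525,140),(573,57),.022),ang((495,12),(573,57),.022)+90)
print('but base',b(390,288,.020).round(4),'grip',b(392,299,.052).round(4),ang((375,322),(412,270),.052))
print('blk',b(214,283,.020).round(4),ang((213,245),(256,278),.022),ang((170,287),(217,323),.022),ang((170,287),(213,245),.022)-90)
im=cv2.imread('pics/w2.png')[130:190,205:350]
cv2.imwrite('pics/w2a.png',cv2.resize(cv2.convertScaleAbs(im,alpha=1.4),None,fx=5.5,fy=5.5,interpolation=cv2.INTER_CUBIC))
E
```

```text
sq base [ 0.5491 -0.3899  0.022 ] grip [ 0.5479 -0.3912  0.052 ] -23.7 -27.7 -28.8 -27.0
but base [ 0.4488 -0.3331  0.02  ] grip [ 0.4502 -0.3339  0.052 ] -35.0
blk [ 0.4518 -0.2423  0.02  ] -129.4 -130.5 -138.3
```

View pics/w2a.png

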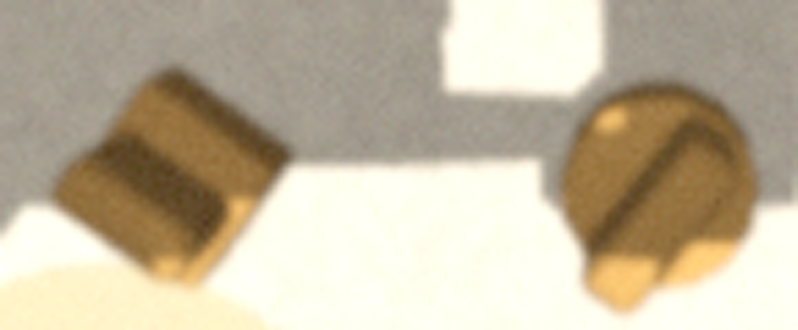

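The crop gives a block grip yaw of about 51° and a button grip yaw of about −40°; the square's is about −27°. I'll go to the block first and hover over it with the yaw aligned.

Call:
carry_out(
  plan=[
    {"rot":[0,0,-0.89],"xyz":[0.012,-0.088,0.06],"grip":0},
    {"rot":[0,0,-0.89],"xyz":[0.012,-0.088,0.06],"grip":0},
    {"rot":[0,0,-0.89],"xyz":[0.012,-0.088,0.06],"grip":0},
    {"rot":[0,0,-0.89],"xyz":[0.012,-0.088,0.06],"grip":0},
    {"rot":[0,0,-0.89],"xyz":[0.012,-0.088,0.06],"grip":100},
    {"rot":[0,0,-0.89],"xyz":[0.012,-0.088,0.06],"grip":100},
    {"rot":[0,0,-0.89],"xyz":[0.012,-0.088,0.06],"grip":100},
    {"rot":[0,0,-0.89],"xyz":[0.012,-0.088,0.06],"grip":100},
  ],
)

```text
clock: 3.17
tool_pos: [0.4523, -0.2424, 0.1392]
eef_rot: [0.901, 0.433, 0.001, 0.0]
contact_force: [-0.2, -0.2, -0.9]
opening: 0.723
finger_force: 0.0
```

```bash
python3 - <<'E'
from h import *
for i in range(3): r.snapshot('wrist')
s=r.get_state();print(s['tool_pos'],s['eef_rot'],s['clock'],s['q'].round(2))
c,_=snap('wrist','w3',crop=(200,80,460,280),k=3)
print((np.array(proj(c,[*s['tool_pos'][:2],.022]))-[200,80])*3)
E
```

```text
[ 0.45195079 -0.24311064  0.13906129] [9.03018185e-01 4.29602141e-01 3.65270970e-04 1.57515579e-04] 3.3167 [ 0.57  0.71 -0.27  1.99  0.38  0.49 -0.66]
[372.87229723 334.28735355]
```

View pics/w3_c.png

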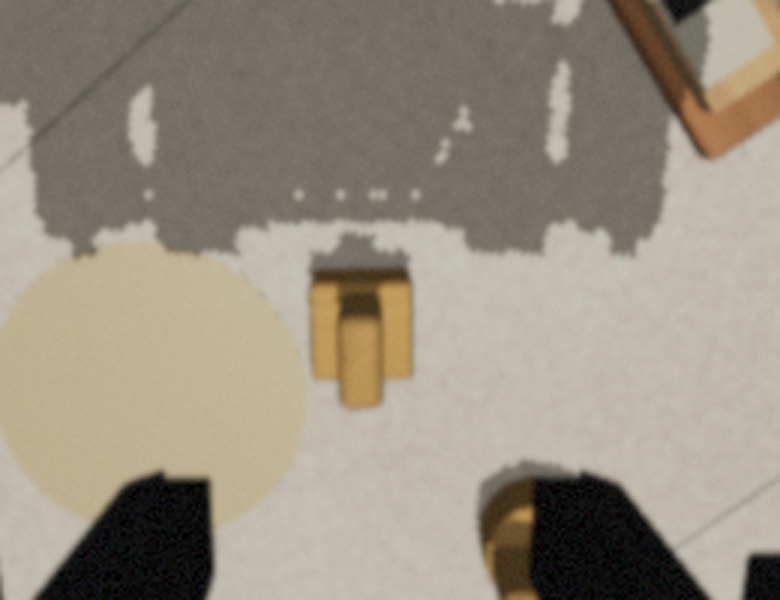

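Clean alignment: the block's base centre is at (361.5,330) and the TCP projects at (373,334), so the correction is −3.4 mm in tool y and +1 mm in x.

Call:
carry_out(
  plan=[
    {"rot":[0,0,0],"xyz":[0.001,-0.0034,0.03],"grip":140},
    {"rot":[0,0,0],"xyz":[0.001,-0.0034,0.07],"grip":140},
    {"rot":[0,0,0],"xyz":[0.001,-0.0034,0.1],"grip":140},
    {"rot":[0,0,0],"xyz":[0.001,-0.0034,0.111],"grip":140},
    {"rot":[0,0,0],"xyz":[0.001,-0.0034,0.111],"grip":140},
    {"rot":[0,0,0],"xyz":[0.001,-0.0034,0.111],"grip":255},
    {"rot":[0,0,0],"xyz":[0.001,-0.0034,0.111],"grip":255},
    {"rot":[0,0,0],"xyz":[0.001,-0.0034,0.111],"grip":255},
  ],
  squeeze=25,
)

```text
clock: 4.03
tool_pos: [0.4503, -0.2413, 0.029]
eef_rot: [0.903, 0.43, 0.001, 0.001]
contact_force: [0.4, 0.4, 0.1]
opening: 0.249
finger_force: 0.0
```

Call:
carry_out(
  plan=[
    {"rot":[0,0,0],"xyz":[0,0,0],"grip":255},
    {"rot":[0,0,0],"xyz":[0,0,0],"grip":255},
    {"rot":[0,0,0],"xyz":[0,0,0],"grip":255},
    {"rot":[0,0,0],"xyz":[0,0,-0.03],"grip":255},
    {"rot":[0,0,0],"xyz":[0,0,-0.07],"grip":255},
    {"rot":[0,0,0],"xyz":[0,0,-0.1],"grip":255},
    {"rot":[0,0,0],"xyz":[0,0,-0.12],"grip":255},
    {"rot":[0,0,0],"xyz":[0,0,-0.12],"grip":255},
  ],
)

```text
clock: 4.7
tool_pos: [0.4513, -0.2419, 0.1515]
eef_rot: [0.903, 0.43, 0.002, 0.003]
contact_force: [1.3, -0.6, -1.6]
opening: 0.132
finger_force: 25.0
```

Call:
carry_out(
  plan=[
    {"rot":[0,0,0.96],"xyz":[0.307,-0.045,0],"grip":255},
    {"rot":[0,0,0.96],"xyz":[0.307,-0.045,0],"grip":255},
    {"rot":[0,0,0.96],"xyz":[0.307,-0.045,0],"grip":255},
    {"rot":[0,0,0.96],"xyz":[0.307,-0.045,0],"grip":255},
    {"rot":[0,0,0.96],"xyz":[0.307,-0.045,0],"grip":255},
    {"rot":[0,0,0.96],"xyz":[0.307,-0.045,0],"grip":255},
    {"rot":[0,0,0.96],"xyz":[0.307,-0.045,0],"grip":255},
    {"rot":[0,0,0.96],"xyz":[0.307,-0.045,0],"grip":255},
  ],
)

```text
clock: 5.37
tool_pos: [0.6096, 0.034, 0.1463]
eef_rot: [0.999, -0.034, 0.001, -0.002]
contact_force: [1.5, 1.0, -2.5]
opening: 0.135
finger_force: 25.0
```

```bash
python3 - <<'E'
from h import *
for i in range(3): r.snapshot('scene')
s=r.get_state();print(s['tool_pos'],R.from_quat(s['eef_rot']).as_euler('xyz',degrees=True),s['clock'],s['q'].round(2))
print(tool([.6496,.0915,.11]))
E
```

```text
[0.6071972  0.02858687 0.14599311] [ 1.79978977e+02  1.18141340e-01 -3.73518017e+00] 5.5167 [-0.14  0.78  0.04  1.71 -0.05  0.65 -1.72]
[ 0.03828839 -0.06555499  0.03589019]
```

Call:
carry_out(
  plan=[
    {"rot":[0,0,0.007],"xyz":[0.0383,-0.0655,0.015],"grip":255},
    {"rot":[0,0,0.007],"xyz":[0.0383,-0.0655,0.015],"grip":255},
    {"rot":[0,0,0.007],"xyz":[0.0383,-0.0655,0.015],"grip":255},
    {"rot":[0,0,0.007],"xyz":[0.0383,-0.0655,0.015],"grip":255},
    {"rot":[0,0,0.007],"xyz":[0.0383,-0.0655,0.015],"grip":255},
  ],
)

```text
clock: 5.93
tool_pos: [0.6491, 0.0859, 0.1316]
eef_rot: [0.999, -0.039, -0.001, 0.001]
contact_force: [0.2, -0.1, -3.1]
opening: 0.127
finger_force: 25.0
```

```bash
python3 - <<'E'
from h import *
for i in range(2): r.snapshot('scene')
s=r.get_state();print(s['tool_pos'],R.from_quat(s['eef_rot']).as_euler('xyz',degrees=True),s['clock'],s['q'].round(2))
c,_=snap('wrist','w4',crop=(200,40,460,240),k=3)
print((np.array(proj(c,[.6496,.0915,.02]))-[200,40])*3)
E
```

```text
[0.64954982 0.08529619 0.13234904] [ 1.79846470e+02  8.41987915e-02 -4.59263718e+00] 6.0333 [-0.23  0.86  0.06  1.56 -0.06  0.73 -1.8 ]
[350.61924076 457.58045445]
```

View pics/w4_c.png

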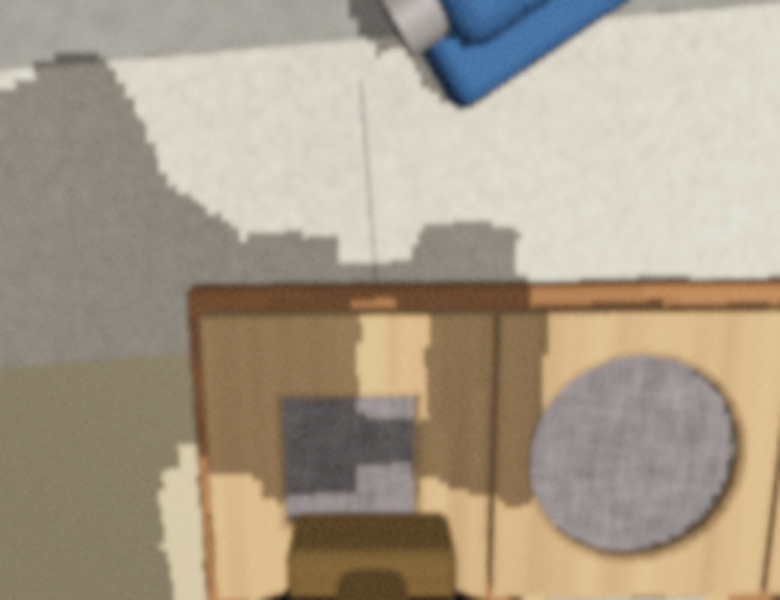

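The recess (283–417, top 397) is centred near (350,461); the prediction was (350.6,457.6), so that's good. I'll shift by the residual and lower partway.

Call:
carry_out(
  plan=[
    {"rot":[0,0,-0.009],"xyz":[-0.0017,-0.0061,0],"grip":255},
    {"rot":[0,0,-0.009],"xyz":[-0.0017,-0.0061,0.03],"grip":255},
    {"rot":[0,0,-0.009],"xyz":[-0.0017,-0.0061,0.06],"grip":255},
    {"rot":[0,0,-0.009],"xyz":[-0.0017,-0.0061,0.072],"grip":255},
    {"rot":[0,0,-0.009],"xyz":[-0.0017,-0.0061,0.072],"grip":255},
    {"rot":[0,0,-0.009],"xyz":[-0.0017,-0.0061,0.072],"grip":255},
    {"rot":[0,0,-0.009],"xyz":[-0.0017,-0.0061,0.072],"grip":255},
    {"rot":[0,0,-0.009],"xyz":[-0.0017,-0.0061,0.072],"grip":255},
  ],
)

```text
clock: 6.75
tool_pos: [0.6508, 0.0949, 0.0626]
eef_rot: [0.999, -0.034, 0.002, -0.0]
contact_force: [-0.7, 0.5, -2.9]
opening: 0.136
finger_force: 25.0
```

```bash
cat >> h.py <<'E'
def st():
    L=[]
    for i in range(3): r.snapshot('side');s=r.get_state();L.append([*s['tool_pos'],*R.from_quat(s['eef_rot']).as_euler('xyz',degrees=True)[[2]]])
    print(np.array(L).round(4),'F',np.round(s['contact_force'],1),'t',round(s['clock'],2),'q7',s['q'][6].round(2),'op',round(s['opening'],3));return s
E
python3 -c "
from h import *
st()"
```

```text
[[ 0.6506  0.095   0.0625 -3.9098]
 [ 0.6503  0.0949  0.0623 -3.9148]
 [ 0.6501  0.095   0.062  -3.9111]] F [-0.2  0.4 -2.2] t 6.9 q7 -1.8 op 0.133
```

Call:
carry_out(
  plan=[
    {"rot":[0,0,0],"xyz":[-0.0016,0.0035,0],"grip":255},
    {"rot":[0,0,0],"xyz":[-0.0016,0.0035,0],"grip":255},
    {"rot":[0,0,0],"xyz":[-0.0016,0.0035,0],"grip":255},
    {"rot":[0,0,0],"xyz":[-0.0016,0.0035,0.0],"grip":255},
    {"rot":[0,0,0],"xyz":[-0.0016,0.0035,0.006],"grip":255},
    {"rot":[0,0,0],"xyz":[-0.0016,0.0035,0.01],"grip":255},
    {"rot":[0,0,0],"xyz":[-0.0016,0.0035,0.014],"grip":255},
    {"rot":[0,0,0],"xyz":[-0.0016,0.0035,0.014],"grip":255},
  ],
)

```text
clock: 7.57
tool_pos: [0.6475, 0.0916, 0.0466]
eef_rot: [0.999, -0.034, -0.0, -0.0]
contact_force: [-0.6, 0.0, 1.7]
opening: 0.135
finger_force: 25.0
```

```bash
python3 -c "
from h import *
st()"
```

```text
[[ 0.6474  0.0916  0.0466 -3.8992]
 [ 0.6474  0.0916  0.0466 -3.9004]
 [ 0.6474  0.0916  0.0466 -3.899 ]] F [-1.2  0.4 -0.7] t 7.72 q7 -1.79 op 0.137
```

Call:
carry_out(
  plan=[
    {"rot":[0,0,0],"xyz":[0,0,0.002],"grip":255},
    {"rot":[0,0,0],"xyz":[0,0,0.003],"grip":255},
    {"rot":[0,0,0],"xyz":[0,0,0.004],"grip":255},
    {"rot":[0,0,0],"xyz":[0,0,0.004],"grip":255},
  ],
)

```text
clock: 8.05
tool_pos: [0.6476, 0.0916, 0.0465]
eef_rot: [0.999, -0.034, 0.0, -0.0]
contact_force: [-9.1, -0.8, 27.2]
opening: 0.129
finger_force: 25.0
```

```bash
python3 -c "
from h import *
st();snap('wrist','w5',crop=(200,80,460,280),k=3)"
```

```text
[[ 0.6476  0.0916  0.0465 -3.9174]
 [ 0.6476  0.0916  0.0465 -3.919 ]
 [ 0.6476  0.0916  0.0465 -3.9152]] F [-7.8 -0.  26.4] t 8.2 q7 -1.79 op 0.134
```

View pics/w5_c.png

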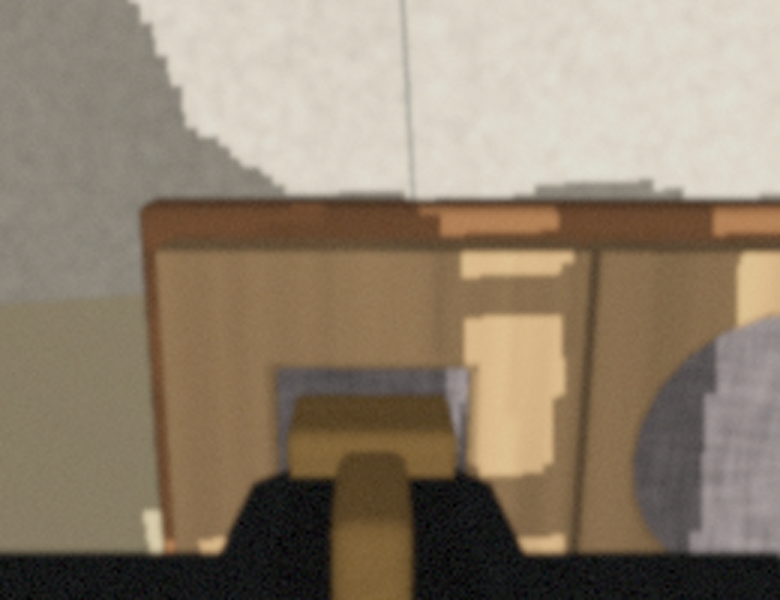

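The block is in the recess (the recess spans 275–470, the weight 290–457), sitting about 3 mm towards −x. I'll ease off, nudge it +x, release and lift.

Call:
carry_out(
  plan=[
    {"rot":[0,0,0],"xyz":[0.001,0,-0.004],"grip":255},
    {"rot":[0,0,0],"xyz":[0.003,0,-0.004],"grip":255},
    {"rot":[0,0,0],"xyz":[0.003,0,-0.004],"grip":255},
    {"rot":[0,0,0],"xyz":[0.003,0,-0.004],"grip":150},
    {"rot":[0,0,0],"xyz":[0.003,0,-0.004],"grip":150},
    {"rot":[0,0,0],"xyz":[0.003,0,-0.004],"grip":150},
    {"rot":[0,0,0],"xyz":[0.003,0,-0.03],"grip":150},
    {"rot":[0,0,0],"xyz":[0.003,0,-0.065],"grip":150},
  ],
)

```text
clock: 8.92
tool_pos: [0.6476, 0.091, 0.1049]
eef_rot: [0.999, -0.034, -0.004, 0.001]
contact_force: [0.2, -0.1, 0.3]
opening: 0.414
finger_force: 0.0
```

```bash
python3 -c "
from h import *
s=st();c,im=snap('wrist','w6')
print(proj(c,[.6496,.0915,.018]))
print('to bar',tool([.474,-.068,.16]))"
```

```text
[[ 0.6535  0.0915  0.114  -3.9228]
 [ 0.6544  0.0915  0.1126 -3.9304]
 [ 0.6527  0.0915  0.1104 -3.9168]] F [-0.5 -0.8 -0. ] t 9.07 q7 -1.79 op 0.413
(np.float64(324.98893362266244), np.float64(203.8975698800279))
to bar [-0.16574094  0.17103667 -0.05182105]
```

Call:
carry_out(
  plan=[
    {"rot":[0,0,-0.96],"xyz":[-0.1666,0.1733,-0.04],"grip":100},
    {"rot":[0,0,-0.96],"xyz":[-0.1666,0.1733,-0.04],"grip":100},
    {"rot":[0,0,-0.96],"xyz":[-0.1666,0.1733,-0.04],"grip":100},
    {"rot":[0,0,-0.96],"xyz":[-0.1666,0.1733,-0.04],"grip":100},
    {"rot":[0,0,-0.96],"xyz":[-0.1666,0.1733,-0.04],"grip":100},
    {"rot":[0,0,-0.96],"xyz":[-0.1666,0.1733,-0.04],"grip":100},
    {"rot":[0,0,-0.96],"xyz":[-0.1666,0.1733,-0.04],"grip":100},
    {"rot":[0,0,-0.96],"xyz":[-0.1666,0.1733,-0.04],"grip":100},
  ],
)

```text
clock: 9.78
tool_pos: [0.4695, -0.0725, 0.1471]
eef_rot: [0.902, 0.432, -0.002, -0.0]
contact_force: [1.6, 1.0, -0.0]
opening: 0.608
finger_force: 0.0
```

Call:
carry_out(
  plan=[
    {"rot":[0,0,-0.1],"xyz":[0,0,0],"grip":100},
    {"rot":[0,0,-0.2],"xyz":[0,0,0],"grip":100},
    {"rot":[0,0,-0.29],"xyz":[0,0,0],"grip":100},
    {"rot":[0,0,-0.29],"xyz":[0,0,0],"grip":100},
    {"rot":[0,0,-0.29],"xyz":[0,0,0],"grip":100},
  ],
)

```text
clock: 10.2
tool_pos: [0.4718, -0.0702, 0.1469]
eef_rot: [0.831, 0.556, -0.001, -0.001]
contact_force: [-0.4, -0.4, -0.1]
opening: 0.608
finger_force: 0.0
```

```bash
cat >> h.py <<'E'
def brass(f,box=(180,60,470,300),amin=300):
    """brass blobs in wrist view: px centre, min-area rect; table plane world centre and yaw"""
    import pickle
    c=pickle.load(open(f'pics/{f}.pkl','rb'));im=cv2.imread(f'pics/{f}.png');h=cv2.cvtColor(im,cv2.COLOR_BGR2HSV)
    m=cv2.inRange(h,(12,110,35),(28,255,255));k=np.zeros_like(m);k[box[1]:box[3],box[0]:box[2]]=1;m*=k
    m=cv2.morphologyEx(m,cv2.MORPH_CLOSE,np.ones((5,5)));
    n,l,s,_=cv2.connectedComponentsWithStats(m)
    for i in range(1,n):
        if s[i,4]<amin: continue
        pts=np.argwhere(l==i)[:,::-1].astype(np.float32);q=cv2.boxPoints(cv2.minAreaRect(pts))
        W=np.array([back(c,*p,.022) for p in q]);e=W[1]-W[0];g=W[2]-W[1]
        print('px',q.mean(0).round(1),'world',W.mean(0).round(4),'sides',np.linalg.norm(e).round(3),np.linalg.norm(g).round(3),'yaws',np.degrees([np.arctan2(e[1],e[0]),np.arctan2(g[1],g[0])]).round(1))
        print(' tool',[*tool(W.mean(0)).round(4)])
    return m
E
python3 -c "
from h import *
s=st();c,im=snap('wrist','w7');m=brass('w7',(100,40,540,330))
print(proj(c,[*s['tool_pos'][:2],.022]))
im=im[60:260,190:450]
cv2.imwrite('pics/w7_c.png',cv2.resize(im,None,fx=3,fy=3,interpolation=cv2.INTER_CUBIC))"
```

```text
[[ 0.4719 -0.0702  0.1471 67.5651]
 [ 0.4721 -0.0702  0.1472 67.5949]
 [ 0.4722 -0.0702  0.1474 67.6255]] F [-0.1  0.1 -0.3] t 10.35 q7 -0.8 op 0.602
px [462.3 154.4] world [ 0.5899 -0.0965  0.022 ] sides 0.19 0.108 yaws [ 67.3 -26.1]
 tool [np.float64(0.0204), np.float64(0.1189), np.float64(0.1254)]
px [325.  182.5] world [ 0.4746 -0.0661  0.022 ] sides 0.029 0.063 yaws [ -22.5 -111.5]
 tool [np.float64(0.0047), np.float64(0.0006), np.float64(0.1255)]
px [186.2 309.1] world [ 0.2957 -0.1338  0.022 ] sides 0.054 0.02 yaws [ 30.6 -65. ]
 tool [np.float64(-0.1259), np.float64(-0.1391), np.float64(0.1256)]
px [460.9 309.2] world [ 0.5509 -0.2389  0.022 ] sides 0.019 0.053 yaws [ 19.5 -76.1]
 tool [np.float64(-0.1261), np.float64(0.1369), np.float64(0.1255)]
(np.float64(324.28068128554304), np.float64(188.8163477008729))
```

View pics/w7_c.png

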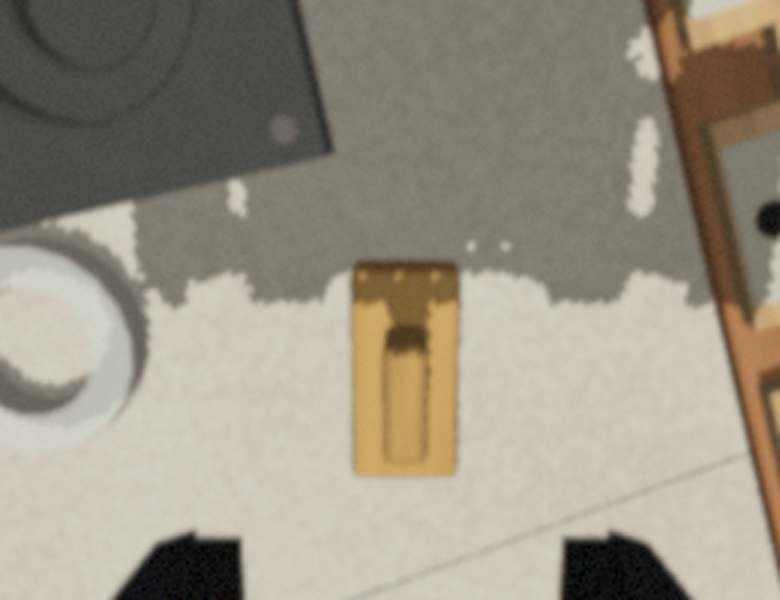

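The bar is squarely between the fingers (crop 355–457 × 262–475). Grasping it.

Call:
carry_out(
  plan=[
    {"rot":[0,0,0],"xyz":[0.0035,0.0006,0.04],"grip":140},
    {"rot":[0,0,0],"xyz":[0.0035,0.0006,0.08],"grip":140},
    {"rot":[0,0,0],"xyz":[0.0035,0.0006,0.11],"grip":140},
    {"rot":[0,0,0],"xyz":[0.0035,0.0006,0.119],"grip":140},
    {"rot":[0,0,0],"xyz":[0.0035,0.0006,0.119],"grip":140},
    {"rot":[0,0,0],"xyz":[0.0035,0.0006,0.119],"grip":255},
    {"rot":[0,0,0],"xyz":[0.0035,0.0006,0.119],"grip":255},
    {"rot":[0,0,0],"xyz":[0.0035,0.0006,0.119],"grip":255},
  ],
)

```text
clock: 11.07
tool_pos: [0.4754, -0.0675, 0.0303]
eef_rot: [0.831, 0.557, 0.001, 0.001]
contact_force: [-0.2, 0.6, 0.1]
opening: 0.247
finger_force: 0.0
```

Call:
carry_out(
  plan=[
    {"rot":[0,0,0],"xyz":[0,0,0],"grip":255},
    {"rot":[0,0,0],"xyz":[0,0,0],"grip":255},
    {"rot":[0,0,0],"xyz":[0,0,0],"grip":255},
    {"rot":[0,0,0],"xyz":[0,0,0],"grip":255},
    {"rot":[0,0,0],"xyz":[0,0,-0.03],"grip":255},
    {"rot":[0,0,0],"xyz":[0,0,-0.07],"grip":255},
    {"rot":[0,0,0],"xyz":[0,0,-0.1],"grip":255},
    {"rot":[0,0,0],"xyz":[0,0,-0.12],"grip":255},
  ],
)

```text
clock: 11.73
tool_pos: [0.4748, -0.0675, 0.1515]
eef_rot: [0.831, 0.557, 0.001, 0.001]
contact_force: [1.0, 0.5, -3.1]
opening: 0.137
finger_force: 25.0
```

```bash
python3 -c "
from h import *
s=st();print('to slot',tool([.6264,-.2305,.15]))"
```

```text
[[ 0.4763 -0.0677  0.1538 67.6639]
 [ 0.4761 -0.0677  0.1517 67.6483]
 [ 0.475  -0.0677  0.1499 67.6585]] F [-0.9 -0.6 -3.3] t 11.88 q7 -0.82 op 0.131
to slot [-0.0930401   0.20191711  0.0004565 ]
```

Call:
carry_out(
  plan=[
    {"rot":[0,0,0.96],"xyz":[-0.093,0.202,0],"grip":255},
    {"rot":[0,0,0.96],"xyz":[-0.093,0.202,0],"grip":255},
    {"rot":[0,0,0.96],"xyz":[-0.093,0.202,0],"grip":255},
    {"rot":[0,0,0.96],"xyz":[-0.093,0.202,0],"grip":255},
    {"rot":[0,0,0.96],"xyz":[-0.093,0.202,0],"grip":255},
    {"rot":[0,0,0.96],"xyz":[-0.093,0.202,0],"grip":255},
    {"rot":[0,0,0.96],"xyz":[-0.093,0.202,0],"grip":255},
    {"rot":[0,0,0.96],"xyz":[-0.093,0.202,0],"grip":255},
  ],
)

```text
clock: 12.55
tool_pos: [0.6249, -0.2312, 0.1454]
eef_rot: [0.994, 0.107, -0.002, 0.0]
contact_force: [-0.5, 1.4, -2.5]
opening: 0.133
finger_force: 25.0
```

Call:
carry_out(
  plan=[
    {"rot":[0,0,0.12],"xyz":[0,0,0],"grip":255},
    {"rot":[0,0,0.24],"xyz":[0,0,0],"grip":255},
    {"rot":[0,0,0.292],"xyz":[0,0,0.03],"grip":255},
    {"rot":[0,0,0.292],"xyz":[0,0,0.06],"grip":255},
    {"rot":[0,0,0.292],"xyz":[0,0,0.07],"grip":255},
    {"rot":[0,0,0.292],"xyz":[0,0,0.07],"grip":255},
    {"rot":[0,0,0.292],"xyz":[0,0,0.07],"grip":255},
    {"rot":[0,0,0.292],"xyz":[0,0,0.07],"grip":255},
  ],
)

```text
clock: 13.22
tool_pos: [0.6268, -0.2303, 0.0796]
eef_rot: [0.999, -0.035, 0.001, 0.0]
contact_force: [1.2, 0.2, -3.6]
opening: 0.131
finger_force: 25.0
```

```bash
python3 -c "
from h import *
s=st();print('to slot',tool([.6264,-.2305,.0525]));c,im=snap('wrist','w8',crop=(200,80,460,280),k=3)"
```

```text
[[ 0.6271 -0.2305  0.0801 -4.0263]
 [ 0.6271 -0.2304  0.0803 -4.025 ]
 [ 0.627  -0.2304  0.0803 -4.0288]] F [-0.2 -0.6 -2.4] t 13.37 q7 -1.42 op 0.132
to slot [-6.81653178e-04  8.72594365e-05  2.78226247e-02]
```

Call:
carry_out(
  plan=[
    {"rot":[0,0,0],"xyz":[-0.0005,0,0.01],"grip":255},
    {"rot":[0,0,0],"xyz":[-0.0005,0,0.02],"grip":255},
    {"rot":[0,0,0],"xyz":[-0.0005,0,0.025],"grip":255},
    {"rot":[0,0,0],"xyz":[-0.0005,0,0.028],"grip":255},
    {"rot":[0,0,0],"xyz":[-0.0005,0,0.031],"grip":255},
    {"rot":[0,0,0],"xyz":[-0.0005,0,0.034],"grip":255},
    {"rot":[0,0,0],"xyz":[-0.0005,0,0.034],"grip":255},
  ],
)

```text
clock: 14.0
tool_pos: [0.625, -0.2296, 0.0476]
eef_rot: [0.999, -0.035, -0.001, -0.0]
contact_force: [-6.1, 3.3, 19.1]
opening: 0.132
finger_force: 25.0
```

```bash
python3 -c "
from h import *
s=st();c,im=snap('wrist','w9')"
```

```text
[[ 0.625  -0.2296  0.0477 -4.028 ]
 [ 0.625  -0.2296  0.0477 -4.0318]
 [ 0.625  -0.2296  0.0476 -4.0274]] F [-6.3  3.2 19.5] t 14.15 q7 -1.42 op 0.131
```

The height 0.0476 matches the recess floor. Releasing.

Call:
carry_out(
  plan=[
    {"rot":[0,0,0],"xyz":[0.001,0,-0.003],"grip":255},
    {"rot":[0,0,0],"xyz":[0.001,0,-0.003],"grip":150},
    {"rot":[0,0,0],"xyz":[0.001,0,-0.003],"grip":150},
    {"rot":[0,0,0],"xyz":[0.001,0,-0.003],"grip":150},
    {"rot":[0,0,0],"xyz":[0.001,0,-0.03],"grip":150},
    {"rot":[0,0,0],"xyz":[0.001,0,-0.065],"grip":150},
    {"rot":[0,0,0],"xyz":[0.001,0,-0.1],"grip":120},
    {"rot":[0,0,0],"xyz":[0.001,0,-0.1],"grip":120},
  ],
)

```text
clock: 14.87
tool_pos: [0.631, -0.2317, 0.1515]
eef_rot: [0.999, -0.035, 0.006, 0.002]
contact_force: [1.7, -0.4, 0.2]
opening: 0.526
finger_force: 0.0
```

```bash
python3 -c "
from h import *
s=st();print('sq',tool([.549,-.390,.15]))"
```

```text
[[ 0.6294 -0.2311  0.1486 -4.045 ]
 [ 0.6275 -0.2304  0.1462 -4.0302]
 [ 0.6263 -0.23    0.1445 -4.0215]] F [-1.   0.7 -0.8] t 15.02 q7 -1.41 op 0.527
sq [-0.06585271  0.16507042 -0.00545958]
```

Call:
carry_out(
  plan=[
    {"rot":[0,0,0.4],"xyz":[-0.066,0.165,-0.005],"grip":100},
    {"rot":[0,0,0.4],"xyz":[-0.066,0.165,-0.005],"grip":100},
    {"rot":[0,0,0.4],"xyz":[-0.066,0.165,-0.005],"grip":100},
    {"rot":[0,0,0.4],"xyz":[-0.066,0.165,-0.005],"grip":100},
    {"rot":[0,0,0.4],"xyz":[-0.066,0.165,-0.005],"grip":100},
    {"rot":[0,0,0.4],"xyz":[-0.066,0.165,-0.005],"grip":100},
    {"rot":[0,0,0.4],"xyz":[-0.066,0.165,-0.005],"grip":100},
    {"rot":[0,0,0.4],"xyz":[-0.066,0.165,-0.005],"grip":100},
  ],
)

```text
clock: 15.68
tool_pos: [0.5498, -0.3873, 0.1484]
eef_rot: [0.973, -0.232, -0.001, -0.001]
contact_force: [0.6, 1.1, 0.1]
opening: 0.61
finger_force: 0.0
```

```bash
python3 -c "
from h import *
s=st();c,im=snap('wrist','w10');brass('w10')
print(proj(c,[*s['tool_pos'][:2],.022]))"
```

```text
[[  0.5502  -0.387    0.1487 -26.7374]
 [  0.5503  -0.3871   0.149  -26.7335]
 [  0.5503  -0.3875   0.1492 -26.749 ]] F [-0.5  0.4  0. ] t 15.83 q7 -1.47 op 0.608
px [227.4 130.7] world [ 0.6312 -0.3366  0.022 ] sides 0.024 0.022 yaws [ -79.5 -168.7]
 tool [np.float64(0.0493), np.float64(-0.0823), np.float64(0.1275)]
px [329. 186.] world [ 0.5487 -0.3912  0.022 ] sides 0.042 0.05 yaws [-116.8  154.7]
 tool [np.float64(0.0003), np.float64(0.0036), np.float64(0.1274)]
px [184.4 206.8] world [ 0.5902 -0.2654  0.022 ] sides 0.029 0.06 yaws [-91.3 172.8]
 tool [np.float64(-0.0194), np.float64(-0.1273), np.float64(0.1276)]
px [321.5 286.5] world [ 0.4606 -0.3388  0.022 ] sides 0.034 0.028 yaws [-116.8  154. ]
 tool [np.float64(-0.102), np.float64(-0.0034), np.float64(0.1275)]
(np.float64(324.5637989183761), np.float64(187.02414059087354))
```

Call:
carry_out(
  plan=[
    {"rot":[0,0,0],"xyz":[0.001,0.0035,0.04],"grip":140},
    {"rot":[0,0,0],"xyz":[0.001,0.0035,0.08],"grip":140},
    {"rot":[0,0,0],"xyz":[0.001,0.0035,0.11],"grip":140},
    {"rot":[0,0,0],"xyz":[0.001,0.0035,0.12],"grip":140},
    {"rot":[0,0,0],"xyz":[0.001,0.0035,0.12],"grip":140},
    {"rot":[0,0,0],"xyz":[0.001,0.0035,0.12],"grip":255},
    {"rot":[0,0,0],"xyz":[0.001,0.0035,0.12],"grip":255},
    {"rot":[0,0,0],"xyz":[0.001,0.0035,0.12],"grip":255},
  ],
)

```text
clock: 16.55
tool_pos: [0.55, -0.3945, 0.0323]
eef_rot: [0.972, -0.233, 0.002, 0.001]
contact_force: [-0.5, -0.4, -0.4]
opening: 0.25
finger_force: 0.0
```

Call:
carry_out(
  plan=[
    {"rot":[0,0,0],"xyz":[0,0,0],"grip":255},
    {"rot":[0,0,0],"xyz":[0,0,0],"grip":255},
    {"rot":[0,0,0],"xyz":[0,0,0],"grip":255},
    {"rot":[0,0,0],"xyz":[0,0,0],"grip":255},
    {"rot":[0,0,0],"xyz":[0,0,-0.03],"grip":255},
    {"rot":[0,0,0],"xyz":[0,0,-0.07],"grip":255},
    {"rot":[0,0,0],"xyz":[0,0,-0.1],"grip":255},
    {"rot":[0,0,0],"xyz":[0,0,-0.12],"grip":255},
  ],
)

```text
clock: 17.22
tool_pos: [0.549, -0.3945, 0.1531]
eef_rot: [0.972, -0.233, 0.002, 0.001]
contact_force: [0.2, -1.0, -3.6]
opening: 0.134
finger_force: 25.0
```

```bash
python3 -c "
from h import *
s=st();print('to slot',tool([.632,-.1487,.15]))"
```

```text
[[  0.5506  -0.3957   0.1564 -26.9724]
 [  0.5503  -0.3953   0.1538 -26.9642]
 [  0.5487  -0.3941   0.1509 -26.9495]] F [ 0.7 -1.  -5. ] t 17.37 q7 -1.47 op 0.134
to slot [-0.0369977  -0.25648771  0.00064946]
```

Call:
carry_out(
  plan=[
    {"rot":[0,0,-0.399],"xyz":[-0.037,-0.2565,0],"grip":255},
    {"rot":[0,0,-0.399],"xyz":[-0.037,-0.2565,0],"grip":255},
    {"rot":[0,0,-0.399],"xyz":[-0.037,-0.2565,0],"grip":255},
    {"rot":[0,0,-0.399],"xyz":[-0.037,-0.2565,0],"grip":255},
    {"rot":[0,0,-0.399],"xyz":[-0.037,-0.2565,0],"grip":255},
    {"rot":[0,0,-0.399],"xyz":[-0.037,-0.2565,0],"grip":255},
    {"rot":[0,0,-0.399],"xyz":[-0.037,-0.2565,0],"grip":255},
    {"rot":[0,0,-0.399],"xyz":[-0.037,-0.2565,0],"grip":255},
  ],
)

```text
clock: 18.03
tool_pos: [0.6318, -0.1402, 0.1469]
eef_rot: [1.0, -0.031, -0.002, -0.003]
contact_force: [-0.4, -0.3, -3.2]
opening: 0.134
finger_force: 25.0
```

Call:
carry_out(
  plan=[
    {"rot":[0,0,0],"xyz":[0,0,0.03],"grip":255},
    {"rot":[0,0,0],"xyz":[0,0,0.06],"grip":255},
    {"rot":[0,0,0],"xyz":[0,0,0.07],"grip":255},
    {"rot":[0,0,0],"xyz":[0,0,0.07],"grip":255},
    {"rot":[0,0,0],"xyz":[0,0,0.07],"grip":255},
    {"rot":[0,0,0],"xyz":[0,0,0.07],"grip":255},
  ],
)

```text
clock: 18.53
tool_pos: [0.6323, -0.1489, 0.0807]
eef_rot: [0.999, -0.036, 0.001, 0.0]
contact_force: [0.2, 0.9, -3.0]
opening: 0.136
finger_force: 25.0
```

```bash
python3 -c "
from h import *
s=st();print('to slot',tool([.632,-.1487,.0525]));c,im=snap('wrist','w11',crop=(200,80,460,280),k=3)"
```

```text
[[ 0.6327 -0.1487  0.0812 -4.1111]
 [ 0.6327 -0.1486  0.0813 -4.1019]
 [ 0.6326 -0.1485  0.0813 -4.0976]] F [-0.   0.  -2.8] t 18.68 q7 -1.53 op 0.132
to slot [-0.00069637  0.00023491  0.02878942]
```

Call:
carry_out(
  plan=[
    {"rot":[0,0,0],"xyz":[0,0,0.01],"grip":255},
    {"rot":[0,0,0],"xyz":[0,0,0.018],"grip":255},
    {"rot":[0,0,0],"xyz":[0,0,0.024],"grip":255},
    {"rot":[0,0,0],"xyz":[0,0,0.028],"grip":255},
    {"rot":[0,0,0],"xyz":[0,0,0.031],"grip":255},
    {"rot":[0,0,0],"xyz":[0,0,0.034],"grip":255},
    {"rot":[0,0,0],"xyz":[0,0,0.034],"grip":255},
  ],
)

```text
clock: 19.32
tool_pos: [0.631, -0.1479, 0.0489]
eef_rot: [0.999, -0.036, -0.001, 0.0]
contact_force: [-9.1, 2.6, 23.4]
opening: 0.137
finger_force: 25.0
```

```bash
python3 -c "
from h import *
s=st();c,im=snap('wrist','w12')"
```

```text
[[ 0.6311 -0.1478  0.049  -4.0846]
 [ 0.631  -0.1479  0.049  -4.084 ]
 [ 0.631  -0.1479  0.0489 -4.0839]] F [-8.2  2.8 24.1] t 19.47 q7 -1.54 op 0.135
```

Call:
carry_out(
  plan=[
    {"rot":[0,0,0],"xyz":[0.001,0,-0.003],"grip":255},
    {"rot":[0,0,0],"xyz":[0.001,0,-0.003],"grip":150},
    {"rot":[0,0,0],"xyz":[0.001,0,-0.003],"grip":150},
    {"rot":[0,0,0],"xyz":[0.001,0,-0.003],"grip":150},
    {"rot":[0,0,0],"xyz":[0.001,0,-0.03],"grip":150},
    {"rot":[0,0,0],"xyz":[0.001,0,-0.065],"grip":150},
    {"rot":[0,0,0],"xyz":[0.001,0,-0.1],"grip":120},
    {"rot":[0,0,0],"xyz":[0.001,0,-0.1],"grip":120},
  ],
)

```text
clock: 20.18
tool_pos: [0.6372, -0.1493, 0.1522]
eef_rot: [0.999, -0.036, 0.006, 0.001]
contact_force: [1.7, -0.2, 0.4]
opening: 0.526
finger_force: 0.0
```

```bash
python3 -c "
from h import *
s=st();print('but',tool([.4505,-.3335,.15]))"
```

```text
[[ 0.6356 -0.1489  0.1494 -4.0953]
 [ 0.6337 -0.1485  0.1471 -4.0895]
 [ 0.6325 -0.1481  0.1455 -4.0776]] F [-0.3  1.2 -1.4] t 20.33 q7 -1.53 op 0.531
but [-0.16833007  0.19782316 -0.0044812 ]
```

Call:
carry_out(
  plan=[
    {"rot":[0,0,0.61],"xyz":[-0.168,0.198,-0.005],"grip":100},
    {"rot":[0,0,0.61],"xyz":[-0.168,0.198,-0.005],"grip":100},
    {"rot":[0,0,0.61],"xyz":[-0.168,0.198,-0.005],"grip":100},
    {"rot":[0,0,0.61],"xyz":[-0.168,0.198,-0.005],"grip":100},
    {"rot":[0,0,0.61],"xyz":[-0.168,0.198,-0.005],"grip":100},
    {"rot":[0,0,0.61],"xyz":[-0.168,0.198,-0.005],"grip":100},
    {"rot":[0,0,0.61],"xyz":[-0.168,0.198,-0.005],"grip":100},
    {"rot":[0,0,0.61],"xyz":[-0.168,0.198,-0.005],"grip":100},
  ],
)

```text
clock: 21.0
tool_pos: [0.4461, -0.3371, 0.1494]
eef_rot: [0.941, -0.338, -0.002, 0.001]
contact_force: [-0.1, 0.4, 0.3]
opening: 0.608
finger_force: 0.0
```

```bash
python3 -c "
from h import *
s=st();c,im=snap('wrist','w13',crop=(200,80,460,280),k=3);brass('w13')
print(proj(c,[*s['tool_pos'][:2],.022]))"
```

```text
[[  0.4491  -0.3345   0.1494 -39.2206]
 [  0.451   -0.3327   0.1496 -39.0168]
 [  0.4521  -0.3318   0.1498 -38.8889]] F [ 0.4  0.5 -0.2] t 21.15 q7 -1.62 op 0.604
px [326.5 189.4] world [ 0.4486 -0.3313  0.022 ] sides 0.043 0.036 yaws [ -71.7 -162.2]
 tool [np.float64(-0.003), np.float64(0.0025), np.float64(0.1279)]
(np.float64(324.4425319362998), np.float64(186.64926007268872))
```

View pics/w13_c.png

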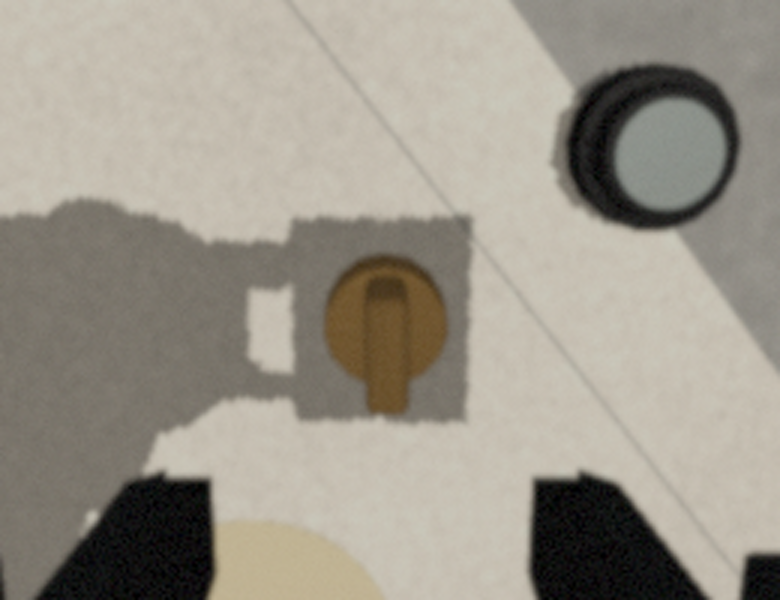

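The button is centred at (386,325) with the TCP projecting at (373,320), and its grip is parallel to the fingers. The shift is −1.5 mm in x and +3.5 mm in y.

Call:
carry_out(
  plan=[
    {"rot":[0,0,0],"xyz":[-0.0015,0.0035,0.04],"grip":140},
    {"rot":[0,0,0],"xyz":[-0.0015,0.0035,0.08],"grip":140},
    {"rot":[0,0,0],"xyz":[-0.0015,0.0035,0.11],"grip":140},
    {"rot":[0,0,0],"xyz":[-0.0015,0.0035,0.12],"grip":140},
    {"rot":[0,0,0],"xyz":[-0.0015,0.0035,0.12],"grip":140},
    {"rot":[0,0,0],"xyz":[-0.0015,0.0035,0.12],"grip":255},
    {"rot":[0,0,0],"xyz":[-0.0015,0.0035,0.12],"grip":255},
    {"rot":[0,0,0],"xyz":[-0.0015,0.0035,0.12],"grip":255},
  ],
)

```text
clock: 21.87
tool_pos: [0.4489, -0.3361, 0.0326]
eef_rot: [0.943, -0.334, 0.002, 0.0]
contact_force: [-0.6, 0.3, 0.5]
opening: 0.25
finger_force: 0.0
```

Call:
carry_out(
  plan=[
    {"rot":[0,0,0],"xyz":[0,0,0],"grip":255},
    {"rot":[0,0,0],"xyz":[0,0,0],"grip":255},
    {"rot":[0,0,0],"xyz":[0,0,0],"grip":255},
    {"rot":[0,0,0],"xyz":[0,0,0],"grip":255},
    {"rot":[0,0,0],"xyz":[0,0,-0.03],"grip":255},
    {"rot":[0,0,0],"xyz":[0,0,-0.07],"grip":255},
    {"rot":[0,0,0],"xyz":[0,0,-0.1],"grip":255},
    {"rot":[0,0,0],"xyz":[0,0,-0.12],"grip":255},
  ],
)

```text
clock: 22.53
tool_pos: [0.448, -0.3361, 0.1537]
eef_rot: [0.942, -0.334, 0.001, 0.0]
contact_force: [0.8, -1.0, -2.2]
opening: 0.133
finger_force: 24.9
```

```bash
python3 -c "
from h import *
s=st();print('to slot',tool([.6376,-.0683,.15]))"
```

```text
[[  0.4493  -0.3373   0.1564 -39.0702]
 [  0.4491  -0.337    0.154  -39.0561]
 [  0.448   -0.336    0.1519 -39.0431]] F [-0.7  0.1 -3.2] t 22.68 q7 -1.61 op 0.131
to slot [-0.02134863 -0.32735854  0.00188175]
```

Call:
carry_out(
  plan=[
    {"rot":[0,0,-0.61],"xyz":[-0.0213,-0.3273,0],"grip":255},
    {"rot":[0,0,-0.61],"xyz":[-0.0213,-0.3273,0],"grip":255},
    {"rot":[0,0,-0.61],"xyz":[-0.0213,-0.3273,0],"grip":255},
    {"rot":[0,0,-0.61],"xyz":[-0.0213,-0.3273,0],"grip":255},
    {"rot":[0,0,-0.61],"xyz":[-0.0213,-0.3273,0],"grip":255},
    {"rot":[0,0,-0.61],"xyz":[-0.0213,-0.3273,0],"grip":255},
    {"rot":[0,0,-0.61],"xyz":[-0.0213,-0.3273,0],"grip":255},
    {"rot":[0,0,-0.61],"xyz":[-0.0213,-0.3273,0],"grip":255},
  ],
)

```text
clock: 23.35
tool_pos: [0.6368, -0.0643, 0.148]
eef_rot: [0.999, -0.035, -0.002, -0.001]
contact_force: [0.6, -0.0, -3.4]
opening: 0.134
finger_force: 25.0
```

Call:
carry_out(
  plan=[
    {"rot":[0,0,0],"xyz":[0,0,0],"grip":255},
    {"rot":[0,0,0],"xyz":[0,0,0.03],"grip":255},
    {"rot":[0,0,0],"xyz":[0,0,0.06],"grip":255},
    {"rot":[0,0,0],"xyz":[0,0,0.07],"grip":255},
    {"rot":[0,0,0],"xyz":[0,0,0.07],"grip":255},
    {"rot":[0,0,0],"xyz":[0,0,0.07],"grip":255},
    {"rot":[0,0,0],"xyz":[0,0,0.07],"grip":255},
  ],
)

```text
clock: 23.93
tool_pos: [0.6379, -0.0682, 0.0816]
eef_rot: [0.999, -0.036, 0.001, 0.0]
contact_force: [-0.1, -0.0, -2.7]
opening: 0.137
finger_force: 25.0
```

```bash
python3 -c "
from h import *
s=st();print('to slot',tool([.6376,-.0683,.0525]));c,im=snap('wrist','w14')"
```

```text
[[ 0.6382 -0.0682  0.0821 -4.1085]
 [ 0.6383 -0.0681  0.0823 -4.1009]
 [ 0.6381 -0.068   0.0822 -4.0937]] F [ 0.2  0.2 -2.1] t 24.08 q7 -1.64 op 0.137
to slot [-0.00060995  0.00032201  0.02973859]
```

Call:
carry_out(
  plan=[
    {"rot":[0,0,0],"xyz":[0,0,0.01],"grip":255},
    {"rot":[0,0,0],"xyz":[0,0,0.018],"grip":255},
    {"rot":[0,0,0],"xyz":[0,0,0.024],"grip":255},
    {"rot":[0,0,0],"xyz":[0,0,0.028],"grip":255},
    {"rot":[0,0,0],"xyz":[0,0,0.031],"grip":255},
    {"rot":[0,0,0],"xyz":[0,0,0.035],"grip":255},
    {"rot":[0,0,0],"xyz":[0,0,0.035],"grip":255},
  ],
)

```text
clock: 24.72
tool_pos: [0.6378, -0.0676, 0.0488]
eef_rot: [0.999, -0.036, 0.001, -0.0]
contact_force: [-5.4, 1.4, 21.5]
opening: 0.138
finger_force: 25.0
```

```bash
python3 -c "
from h import *
s=st();c,im=snap('wrist','w15')"
```

```text
[[ 0.6377 -0.0676  0.0488 -4.0821]
 [ 0.6377 -0.0676  0.0488 -4.084 ]
 [ 0.6377 -0.0676  0.0488 -4.0822]] F [-5.4  1.2 20.4] t 24.87 q7 -1.65 op 0.137
```

Call:
carry_out(
  plan=[
    {"rot":[0,0,0],"xyz":[0.0,0,-0.003],"grip":255},
    {"rot":[0,0,0],"xyz":[0.0,0,-0.003],"grip":150},
    {"rot":[0,0,0],"xyz":[0.0,0,-0.003],"grip":150},
    {"rot":[0,0,0],"xyz":[0.0,0,-0.003],"grip":150},
    {"rot":[0,0,0],"xyz":[0.0,0,-0.03],"grip":150},
    {"rot":[0,0,0],"xyz":[0.0,0,-0.065],"grip":150},
    {"rot":[0,0,0],"xyz":[0.0,0,-0.1],"grip":120},
    {"rot":[0,0,0],"xyz":[0.0,0,-0.14],"grip":0},
  ],
)

```text
clock: 25.58
tool_pos: [0.636, -0.0678, 0.1856]
eef_rot: [0.999, -0.036, -0.002, 0.0]
contact_force: [-0.1, -0.1, -0.2]
opening: 0.541
finger_force: 0.0
```

Call:
carry_out(
  plan=[
    {"rot":[0,0,0],"xyz":[-0.14,-0.24,-0.1],"grip":0},
    {"rot":[0,0,0],"xyz":[-0.14,-0.24,-0.1],"grip":0},
    {"rot":[0,0,0],"xyz":[-0.14,-0.24,-0.1],"grip":0},
    {"rot":[0,0,0],"xyz":[-0.14,-0.24,-0.1],"grip":0},
    {"rot":[0,0,0],"xyz":[-0.14,-0.24,-0.1],"grip":0},
    {"rot":[0,0,0],"xyz":[-0.14,-0.24,-0.1],"grip":0},
    {"rot":[0,0,0],"xyz":[-0.14,-0.24,-0.1],"grip":0},
    {"rot":[0,0,0],"xyz":[-0.14,-0.24,-0.1],"grip":0},
  ],
)

```text
clock: 26.25
tool_pos: [0.5116, 0.1912, 0.2877]
eef_rot: [1.0, -0.029, 0.0, -0.004]
contact_force: [0.3, 0.5, -0.3]
opening: 0.998
finger_force: 0.0
```

```bash
python3 -c "
from h import *
s=st();c,im=snap('wrist','w16');cs,sc=snap('scene','s16')
for X in [(.436,.277,.065),(.522,.286,.065),(.602,.279,.065),(.435,.064,.036)]: print(np.round(proj(c,X),1))
a=cv2.resize(im[10:310,20:420],None,fx=2,fy=2,interpolation=cv2.INTER_CUBIC)
cv2.imwrite('pics/w16_c.png',a)"
```

```text
[[ 0.5128  0.1878  0.2869 -3.5209]
 [ 0.5139  0.1841  0.2861 -3.7871]
 [ 0.5145  0.1814  0.2855 -4.0222]] F [ 0.8 -1.  -0.3] t 26.4 q7 -2.07 op 1.004
[252.2 232.6]
[234.4 165.7]
[229.4  93.6]
[416.7 213.6]
```

View pics/w16_c.png

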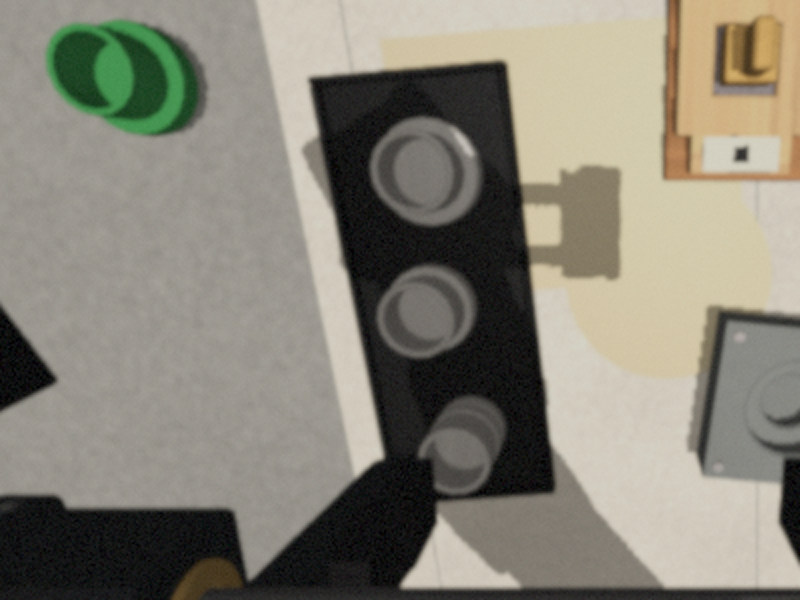

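This shows the tray beakers with rims at crop (422,175), (420,318) and (455,455), the socket at right (760,400), and the green look-alike at top left, which stays. I'll rectify the socket and beaker crops into one montage to compare diameters.

```bash
python3 - <<'E'
from h import *
import pickle
c=pickle.load(open('pics/w16.pkl','rb'));im=cv2.imread('pics/w16.png')
def rect(cx,cy,z,half,k):
    d=np.array([[cx+half,cy+half],[cx+half,cy-half],[cx-half,cy-half],[cx-half,cy+half]])
    src=np.float32([proj(c,[*p,z]) for p in d]);n=int(2*half*1000*k)
    M=cv2.getPerspectiveTransform(src,np.float32([[0,0],[n,0],[n,n],[0,n]]));return cv2.warpPerspective(im,M,(n,n),flags=cv2.INTER_CUBIC)
for n,u,v,z in [('b1',231,97.5,.065),('b2',230,169,.065),('b3',247.5,237.5,.065)]: print(n,back(c,u,v,z).round(4))
B=[back(c,u,v,.065)[:2] for u,v in[(231,97.5),(230,169),(247.5,237.5)]]
p0=rect(.435,.06,.036,.065,3)   #390
row=[rect(*b,.035,.045,3) for b in B]
s=cv2.resize(cv2.imread('pics/scene0.png')[150:215,368:446],None,fx=4.1,fy=4.1,interpolation=cv2.INTER_CUBIC)
out=np.zeros((600,800,3),np.uint8);out[:300,:s.shape[1]]=s[:300];
q=rect(.435,.06,.036,.05,3);out[:300,400:700]=q
for i,a in enumerate(row): out[310:580,i*265:i*265+265]=a[:,:265]
cv2.imwrite('pics/m.png',out)
E
```

```text
b1 [0.5978 0.2779 0.065 ]
b2 [0.5184 0.2918 0.065 ]
b3 [0.4298 0.2839 0.065 ]Traceback (most recent call last):
  File "<stdin>", line 13, in <module>
ValueError: could not broadcast input array from shape (266,320,3) into shape (300,320,3)
```

```bash
python3 - <<'E'
from h import *
import pickle
c=pickle.load(open('pics/w16.pkl','rb'));im=cv2.imread('pics/w16.png')
def rect(cx,cy,z,half,k):
    d=np.array([[cx+half,cy+half],[cx+half,cy-half],[cx-half,cy-half],[cx-half,cy+half]])
    src=np.float32([proj(c,[*p,z]) for p in d]);n=int(round(2*half*1000*k))
    M=cv2.getPerspectiveTransform(src,np.float32([[0,0],[n,0],[n,n],[0,n]]));return cv2.warpPerspective(im,M,(n,n),flags=cv2.INTER_CUBIC)
B=[back(c,u,v,.065)[:2] for u,v in[(231,97.5),(230,169),(247.5,237.5)]]
s=cv2.resize(cv2.imread('pics/scene0.png')[150:215,368:446],None,fx=4.5,fy=4.5,interpolation=cv2.INTER_CUBIC)
out=np.zeros((600,800,3),np.uint8);out[:s.shape[0],:s.shape[1]]=s
out[:300,400:700]=cv2.convertScaleAbs(rect(.435,.06,.036,.05,3),alpha=1.5)
for i,b in enumerate(B): out[310:580,i*265:i*265+265]=rect(*b,.035,.045,3)[:270,:265]
cv2.imwrite('pics/m.png',out)
E
```

```text
(no output)
```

View pics/m.png

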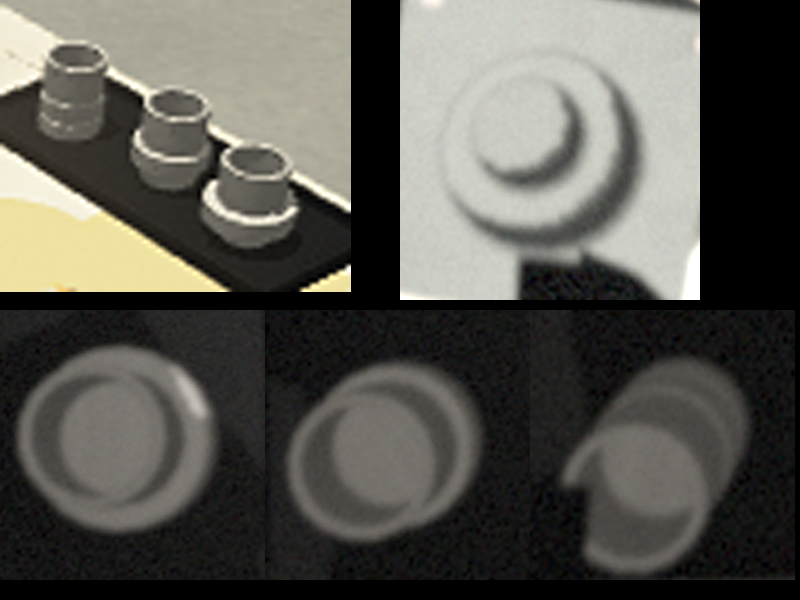

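Montage: the bore's outer circle spans about 200 px, or 66 mm. The right-hand beaker (x≈0.598) has the widest barrel, around 62 mm, so I'll try it first. I'll hover over it and measure its rim by Hough.

Call:
carry_out(
  plan=[
    {"rot":[0,0,0],"xyz":[0.0765,-0.1,0.1],"grip":0},
    {"rot":[0,0,0],"xyz":[0.0765,-0.1,0.1],"grip":0},
    {"rot":[0,0,0],"xyz":[0.0765,-0.1,0.1],"grip":0},
    {"rot":[0,0,0],"xyz":[0.0765,-0.1,0.1],"grip":0},
    {"rot":[0,0,0],"xyz":[0.0765,-0.1,0.1],"grip":0},
    {"rot":[0,0,0],"xyz":[0.0765,-0.1,0.1],"grip":0},
    {"rot":[0,0,0],"xyz":[0.0765,-0.1,0.1],"grip":0},
  ],
)

```text
clock: 27.08
tool_pos: [0.5985, 0.2731, 0.1853]
eef_rot: [0.999, -0.037, -0.0, 0.001]
contact_force: [-1.1, -0.2, 0.4]
opening: 0.996
finger_force: 0.0
```

```bash
cat >> h.py <<'E'
def circ(f,X,z,rmin,rmax,half=.06,k=4):
    """circle of radius rmin..rmax (mm) near X in plane z, by Hough on the rectified view"""
    import pickle
    c=pickle.load(open(f'pics/{f}.pkl','rb'));im=cv2.imread(f'pics/{f}.png',0)
    d=[(half,half),(half,-half),(-half,-half),(-half,half)]
    src=np.float32([proj(c,[X[0]+a,X[1]+b,z]) for a,b in d]);n=int(round(2000*half*k))
    M=cv2.getPerspectiveTransform(src,np.float32([[0,0],[n,0],[n,n],[0,n]]))
    g=cv2.equalizeHist(cv2.GaussianBlur(cv2.warpPerspective(im,M,(n,n),flags=cv2.INTER_CUBIC),(0,0),2))
    cv2.imwrite(f'pics/{f}_r.png',g)
    h=cv2.HoughCircles(g,cv2.HOUGH_GRADIENT,1,8,param1=60,param2=12,minRadius=int(rmin*k),maxRadius=int(rmax*k))
    if h is None: print('none');return
    for u,v,rr in h[0][:4]:
        W=np.array([X[0]+half-v/k/1000,X[1]+half-u/k/1000,z]);print('world',W.round(4),'r',(rr/k).round(2),'tool',tool(W).round(4))
E
python3 -c "
from h import *
s=st();c,im=snap('wrist','w17')
circ('w17',(.598,.278),.065,21,25)
print('barrel');circ('w17',(.598,.278),.035,26,33)
circ('w16',(.5184,.2918),.065,21,25)
circ('w16',(.4357,.0633),.036,28,35)"
```

```text
[[ 0.5986  0.2732  0.1863 -4.26  ]
 [ 0.5987  0.2736  0.1869 -4.2426]
 [ 0.5986  0.2741  0.1872 -4.2148]] F [ 0.4 -0.  -0.4] t 27.23 q7 -2.14 op 1.001
world [0.6006 0.2846 0.065 ] r 22.92 tool [ 0.0012 -0.0102  0.1222]
world [0.5599 0.3089 0.065 ] r 24.85 tool [-0.0412 -0.0314  0.1222]
world [0.5406 0.2924 0.065 ] r 23.48 tool [-0.0592 -0.0136  0.1221]
world [0.5844 0.3156 0.065 ] r 22.1 tool [-0.0173 -0.0399  0.1222]
barrel
world [0.6006 0.2846 0.035 ] r 30.65 tool [ 0.0011 -0.0102  0.1522]
world [0.6004 0.2869 0.035 ] r 32.58 tool [ 0.0007 -0.0124  0.1522]
world [0.5986 0.2844 0.035 ] r 32.58 tool [-0.0008 -0.0098  0.1522]
world [0.6029 0.2844 0.035 ] r 30.92 tool [ 0.0034 -0.0101  0.1522]
world [0.5175 0.2952 0.065 ] r 22.52 tool [-0.0825 -0.0147  0.1221]
world [0.4768 0.2659 0.065 ] r 23.75 tool [-0.121   0.0175  0.122 ]
world [0.524  0.2849 0.065 ] r 24.85 tool [-0.0752 -0.0049  0.1221]
world [0.4818 0.2579 0.065 ] r 24.85 tool [-0.1154  0.0251  0.122 ]
world [0.4521 0.0717 0.036 ] r 34.85 tool [-0.1315  0.213   0.1509]
world [0.4386 0.0534 0.036 ] r 34.03 tool [-0.1436  0.2322  0.1509]
world [0.4471 0.0752 0.036 ] r 32.92 tool [-0.1367  0.2099  0.1509]
world [0.4511 0.0782 0.036 ] r 34.3 tool [-0.133   0.2066  0.1509]
```

The rim (r 22.9) and barrel (r 30.7) are concentric at (0.6006,0.2846), a consistent fix. Grasping.

Call:
carry_out(
  plan=[
    {"rot":[0,0,0],"xyz":[0.001,-0.01,0.03],"grip":0},
    {"rot":[0,0,0],"xyz":[0.001,-0.01,0.07],"grip":0},
    {"rot":[0,0,0],"xyz":[0.001,-0.01,0.105],"grip":0},
    {"rot":[0,0,0],"xyz":[0.001,-0.01,0.13],"grip":0},
    {"rot":[0,0,0],"xyz":[0.001,-0.01,0.145],"grip":0},
    {"rot":[0,0,0],"xyz":[0.001,-0.01,0.145],"grip":0},
    {"rot":[0,0,0],"xyz":[0.001,-0.01,0.145],"grip":0},
  ],
  squeeze=12,
)

```text
clock: 27.87
tool_pos: [0.6001, 0.2856, 0.0415]
eef_rot: [0.999, -0.036, 0.0, -0.0]
contact_force: [0.3, -0.0, -0.3]
opening: 0.998
finger_force: 0.0
```

```bash
python3 -c "
from h import *
s=st();print(tool([.6006,.2846,.041]))"
```

```text
[[ 0.601   0.2861  0.0425 -4.0998]
 [ 0.6013  0.2863  0.0431 -4.0989]
 [ 0.6013  0.2864  0.0431 -4.0927]] F [ 0.2 -0.6  0.1] t 28.02 q7 -2.16 op 1.0
[-0.00060061  0.00183183  0.00214033]
```

Call:
carry_out(
  plan=[
    {"rot":[0,0,0],"xyz":[-0.0005,0.0018,0.002],"grip":255},
    {"rot":[0,0,0],"xyz":[-0.0005,0.0018,0.002],"grip":255},
    {"rot":[0,0,0],"xyz":[-0.0005,0.0018,0.002],"grip":255},
    {"rot":[0,0,0],"xyz":[-0.0005,0.0018,0.002],"grip":255},
    {"rot":[0,0,0],"xyz":[-0.0005,0.0018,0.002],"grip":255},
    {"rot":[0,0,0],"xyz":[-0.0005,0.0018,0.002],"grip":255},
    {"rot":[0,0,0],"xyz":[-0.0005,0.0018,0.002],"grip":255},
    {"rot":[0,0,0],"xyz":[-0.0005,0.0018,0.002],"grip":255},
  ],
)

```text
clock: 28.68
tool_pos: [0.599, 0.2841, 0.0387]
eef_rot: [0.999, -0.036, 0.0, 0.0]
contact_force: [0.6, -0.3, 0.1]
opening: 0.508
finger_force: 11.9
```

Call:
carry_out(
  plan=[
    {"rot":[0,0,0],"xyz":[0,0,0],"grip":255},
    {"rot":[0,0,0],"xyz":[0,0,-0.02],"grip":255},
    {"rot":[0,0,0],"xyz":[0,0,-0.05],"grip":255},
    {"rot":[0,0,0],"xyz":[0,0,-0.09],"grip":255},
    {"rot":[0,0,0],"xyz":[0,0,-0.13],"grip":255},
    {"rot":[0,0,0],"xyz":[0,0,-0.145],"grip":255},
    {"rot":[0,0,0],"xyz":[0,0,-0.145],"grip":255},
  ],
)

```text
clock: 29.27
tool_pos: [0.6018, 0.2852, 0.1885]
eef_rot: [0.999, -0.036, 0.004, -0.002]
contact_force: [0.4, -0.2, -0.4]
opening: 0.507
finger_force: 11.9
```

```bash
python3 -c "
from h import *
s=st();print(tool([.45,.075,.18]))"
```

```text
[[ 0.6     0.2844  0.1855 -4.0876]
 [ 0.5986  0.2838  0.1833 -4.0773]
 [ 0.5977  0.2835  0.182  -4.0683]] F [-0.1  0.  -1.6] t 29.42 q7 -2.15 op 0.51
[-0.13255511  0.21844263  0.00277698]
```

The beaker is held (opening 0.51). I'll go beside the socket to measure the bore unobstructed.

Call:
carry_out(
  plan=[
    {"rot":[0,0,0],"xyz":[-0.162,0.095,0],"grip":255},
    {"rot":[0,0,0],"xyz":[-0.162,0.095,0],"grip":255},
    {"rot":[0,0,0],"xyz":[-0.162,0.095,0],"grip":255},
    {"rot":[0,0,0],"xyz":[-0.162,0.095,0],"grip":255},
    {"rot":[0,0,0],"xyz":[-0.162,0.095,0],"grip":255},
    {"rot":[0,0,0],"xyz":[-0.162,0.095,0],"grip":255},
    {"rot":[0,0,0],"xyz":[-0.162,0.095,0],"grip":255},
    {"rot":[0,0,0],"xyz":[-0.162,0.095,0],"grip":255},
  ],
)

```text
clock: 30.08
tool_pos: [0.4312, 0.2012, 0.1828]
eef_rot: [0.999, -0.035, -0.0, 0.0]
contact_force: [0.7, -1.4, -1.7]
opening: 0.508
finger_force: 11.9
```

```bash
python3 -c "
from h import *
s=st();c,im=snap('wrist','w18')
for z,a,b in [(.036,31,35),(.036,28,31)]: circ('w18',(.439,.069),z,a,b,.055)
print('inner');circ('w18',(.439,.069),.02,16,24,.045)
# block corners: gray top face vs. bright paper
g=cv2.imread('pics/w18.png',0)
u,v=np.int32(proj(c,[.439,.069,.036]));print(u,v,[int(g[y,x]) for x,y in[(u,v),(u+42,v),(u,v+42),(u+90,v),(u,v-80)] if 0<=x<640 and 0<=y<400])"
```

```text
[[ 0.4317  0.2014  0.183  -4.0711]
 [ 0.4318  0.2015  0.1831 -4.0729]
 [ 0.4317  0.2014  0.1831 -4.0767]] F [-0.2 -0.1 -1.6] t 30.23 q7 -2.18 op 0.507
world [0.4449 0.0786 0.036 ] r 32.65 tool [0.0219 0.1214 0.1472]
world [0.4361 0.0814 0.036 ] r 34.58 tool [0.013  0.1193 0.1472]
world [0.4331 0.0794 0.036 ] r 34.58 tool [0.0102 0.1215 0.1472]
world [0.4391 0.0814 0.036 ] r 34.03 tool [0.016  0.1191 0.1472]
world [0.4406 0.0736 0.036 ] r 29.48 tool [0.0181 0.1267 0.1472]
world [0.4386 0.0761 0.036 ] r 28.38 tool [0.0159 0.1244 0.1472]
world [0.4389 0.0786 0.036 ] r 30.02 tool [0.016  0.1218 0.1472]
world [0.4396 0.0716 0.036 ] r 28.38 tool [0.0172 0.1288 0.1472]
inner
world [0.4336 0.0624 0.02  ] r 22.2 tool [0.0119 0.1384 0.1632]
world [0.4316 0.0621 0.02  ] r 23.85 tool [0.0099 0.1388 0.1632]
world [0.4486 0.0854 0.02  ] r 23.85 tool [0.0252 0.1144 0.1632]
world [0.4334 0.0604 0.02  ] r 23.85 tool [0.0118 0.1404 0.1632]
465 164 [142, 110, 147, 211, 216]
```

```bash
cat >> h.py <<'E'
def rectify(f,X,z,half,k):
    import pickle
    c=pickle.load(open(f'pics/{f}.pkl','rb'));im=cv2.imread(f'pics/{f}.png',0)
    d=[(half,half),(half,-half),(-half,-half),(-half,half)];n=int(round(2000*half*k))
    src=np.float32([proj(c,[X[0]+a,X[1]+b,z]) for a,b in d])
    return cv2.warpPerspective(im,cv2.getPerspectiveTransform(src,np.float32([[0,0],[n,0],[n,n],[0,n]])),(n,n),flags=cv2.INTER_CUBIC)
def block(f,X,half=.085,k=3):
    """top face of the 110 mm block: square (centre,yaw) maximising edge contrast, then bore circle"""
    from scipy.ndimage import map_coordinates as mc
    g=cv2.GaussianBlur(rectify(f,X,.036,half,k),(0,0),2).astype(float);n=len(g)
    S=lambda x,y:mc(g,[(half*1e3-y)*k*0+(half*1e3-x)*k,(half*1e3-y)*k],order=1,mode='nearest')
    t=np.linspace(-48,48,40);best=[]
    for yaw in np.radians(np.arange(-12,12.1,2)):
        cs,sn=np.cos(yaw),np.sin(yaw)
        def edge(d,ax):   # median |contrast| across each edge line
            px,py=(d,t) if ax==0 else (t,d);return px,py
        for cx in np.arange(-14,14.1,1):
            for cy in np.arange(-14,14.1,1):
                sc=0
                for sg in(1,-1):
                    for ax in(0,1):
                        v=[]
                        for dd in(53,57):
                            px,py=edge(sg*dd+0*t,ax);v.append(S(cx+cs*px-sn*py,cy+sn*px+cs*py))
                        sc+=np.minimum(np.abs(np.median(v[0]-v[1])),25)
                best.append((sc,cx,cy,np.degrees(yaw)))
    best.sort(reverse=True)
    for b in best[:4]: print('sq',round(b[0],1),X[0]+b[1]/1e3,X[1]+b[2]/1e3,b[3])
    a=np.linspace(0,2*np.pi,72,endpoint=False);best=[]
    for cx in np.arange(-12,12.1,1):
        for cy in np.arange(-12,12.1,1):
            P=np.array([S(cx+R_*np.cos(a),cy+R_*np.sin(a)) for R_ in np.arange(26,38,1.)])
            G=np.abs(P[3:]-P[:-3]);m=np.percentile(G,30,axis=1);i=m.argmax();best.append((m[i],cx,cy,27.5+i))
    best.sort(reverse=True)
    for b in best[:5]: print('circ',round(b[0],1),(X[0]+b[1]/1e3).round(4),(X[1]+b[2]/1e3).round(4),b[3])
E
python3 -c "
from h import *
block('w18',(.439,.069));print();block('w16',(.437,.066))"
```

```text
sq 100.0 0.437 0.065 -10.0
sq 100.0 0.436 0.065 -8.0
sq 100.0 0.436 0.065 -10.0
sq 100.0 0.436 0.065 -12.000000000000002
circ 10.5 0.436 0.063 33.5
circ 10.2 0.434 0.063 35.5
circ 10.2 0.435 0.062 33.5
circ 9.9 0.436 0.064 32.5
circ 9.9 0.433 0.063 32.5

sq 100.0 0.436 0.064 -8.0
sq 100.0 0.436 0.064 -10.0
sq 100.0 0.436 0.063 -10.0
sq 100.0 0.435 0.065 -10.0
circ 7.6 0.436 0.061 33.5
circ 7.2 0.432 0.061 33.5
circ 7.1 0.435 0.061 33.5
circ 7.1 0.436 0.062 33.5
circ 7.0 0.435 0.063 31.5
```

Two views agree that the bore centre is (0.436,0.064) with R≈33.5. Moving over it and lowering to just above.

Call:
carry_out(
  plan=[
    {"rot":[0,0,0],"xyz":[0.0124,0.137,0],"grip":255},
    {"rot":[0,0,0],"xyz":[0.0124,0.137,0],"grip":255},
    {"rot":[0,0,0],"xyz":[0.0124,0.137,0],"grip":255},
    {"rot":[0,0,0],"xyz":[0.0124,0.137,0.03],"grip":255},
    {"rot":[0,0,0],"xyz":[0.0124,0.137,0.07],"grip":255},
    {"rot":[0,0,0],"xyz":[0.0124,0.137,0.1],"grip":255},
    {"rot":[0,0,0],"xyz":[0.0124,0.137,0.1],"grip":255},
    {"rot":[0,0,0],"xyz":[0.0124,0.137,0.1],"grip":255},
  ],
)

```text
clock: 30.95
tool_pos: [0.4328, 0.0631, 0.0827]
eef_rot: [0.999, -0.036, -0.002, 0.0]
contact_force: [-0.5, 0.5, -0.2]
opening: 0.504
finger_force: 11.9
```

```bash
python3 -c "
from h import *
s=st();print(tool([.4345,.064,.08]))"
```

```text
[[ 0.4337  0.0635  0.0841 -4.062 ]
 [ 0.4343  0.0636  0.0849 -4.0538]
 [ 0.4346  0.0638  0.0853 -4.0488]] F [ 0.3  0.1 -0.2] t 31.1 q7 -1.97 op 0.505
[-9.25161685e-05 -2.33464341e-04  5.31157212e-03]
```

Call:
carry_out(
  plan=[
    {"rot":[0,0,0],"xyz":[0,0,0.005],"grip":255},
    {"rot":[0,0,0],"xyz":[0,0,0.01],"grip":255},
    {"rot":[0,0,0],"xyz":[0,0,0.014],"grip":255},
    {"rot":[0,0,0],"xyz":[0,0,0.018],"grip":255},
    {"rot":[0,0,0],"xyz":[0,0,0.021],"grip":255},
    {"rot":[0,0,0],"xyz":[0,0,0.024],"grip":255},
    {"rot":[0,0,0],"xyz":[0,0,0.024],"grip":255},
    {"rot":[0,0,0],"xyz":[0,0,0.024],"grip":255},
  ],
)

```text
clock: 31.77
tool_pos: [0.4332, 0.0632, 0.0595]
eef_rot: [0.999, -0.036, -0.0, 0.0]
contact_force: [0.2, 0.7, -0.9]
opening: 0.51
finger_force: 11.9
```

```bash
python3 -c "
from h import *
s=st();print(s['moment'].round(2))"
```

```text
[[ 0.4332  0.0632  0.0596 -4.0786]
 [ 0.4333  0.0632  0.0597 -4.0831]
 [ 0.4333  0.0632  0.0598 -4.0775]] F [-0.4  0.4 -1.4] t 31.92 q7 -1.97 op 0.509
[ 0.04  0.   -0.  ]
```

Call:
carry_out(
  plan=[
    {"rot":[0,0,0],"xyz":[0.001,0,0.003],"grip":255},
    {"rot":[0,0,0],"xyz":[0.001,0,0.005],"grip":255},
    {"rot":[0,0,0],"xyz":[0.001,0,0.007],"grip":255},
    {"rot":[0,0,0],"xyz":[0.001,0,0.009],"grip":255},
    {"rot":[0,0,0],"xyz":[0.001,0,0.009],"grip":255},
    {"rot":[0,0,0],"xyz":[0.001,0,0.009],"grip":255},
  ],
)

```text
clock: 32.42
tool_pos: [0.4324, 0.0629, 0.0508]
eef_rot: [0.999, -0.035, -0.002, 0.0]
contact_force: [-3.2, -0.4, 6.2]
opening: 0.512
finger_force: 12.0
```

```bash
python3 -c "
from h import *
s=st();print(s['moment'].round(2))"
```

```text
[[ 0.4324  0.0629  0.0508 -4.0373]
 [ 0.4324  0.0629  0.0508 -4.0381]
 [ 0.4324  0.0629  0.0508 -4.0345]] F [-3.6  0.3  6.7] t 32.57 q7 -1.99 op 0.507
[0.11 0.65 0.01]
```

Call:
carry_out(
  plan=[
    {"rot":[0,0,0],"xyz":[-0.003,0,-0.003],"grip":255},
    {"rot":[0,0,0],"xyz":[-0.003,0,-0.003],"grip":255},
    {"rot":[0,0,0],"xyz":[-0.003,0,0],"grip":255},
    {"rot":[0,0,0],"xyz":[-0.003,0,0.003],"grip":255},
    {"rot":[0,0,0],"xyz":[-0.003,0,0.005],"grip":255},
    {"rot":[0,0,0],"xyz":[-0.003,0,0.005],"grip":255},
  ],
)

```text
clock: 33.07
tool_pos: [0.4304, 0.063, 0.0472]
eef_rot: [0.999, -0.035, -0.003, 0.001]
contact_force: [-2.4, -0.3, -1.3]
opening: 0.504
finger_force: 12.6
```

```bash
python3 -c "
from h import *
s=st();print(s['moment'].round(2))"
```

```text
[[ 0.4309  0.0629  0.047  -4.0733]
 [ 0.4313  0.0629  0.0469 -4.0386]
 [ 0.4314  0.0629  0.0469 -4.0611]] F [-3.9 -0.4 -0. ] t 33.22 q7 -2.37 op 0.507
[-0.17  0.9  -0.05]
```

Call:
carry_out(
  plan=[
    {"rot":[0,0,0],"xyz":[-0.0015,0,0.001],"grip":255},
    {"rot":[0,0,0],"xyz":[-0.0015,0,0.003],"grip":255},
    {"rot":[0,0,0],"xyz":[-0.0015,0,0.005],"grip":255},
    {"rot":[0,0,0],"xyz":[-0.0015,0,0.006],"grip":255},
    {"rot":[0,0,0],"xyz":[-0.0015,0,0.006],"grip":255},
    {"rot":[0,0,0],"xyz":[-0.0015,0,0.006],"grip":255},
  ],
)

```text
clock: 33.72
tool_pos: [0.432, 0.0631, 0.042]
eef_rot: [0.999, -0.036, -0.003, 0.001]
contact_force: [-3.5, -2.1, 0.5]
opening: 0.503
finger_force: 12.0
```

```bash
python3 -c "
from h import *
s=st();print(s['moment'].round(2),s['q'].round(2),s['eef_rot'].round(4))"
```

```text
[[ 0.4321  0.0631  0.0421 -4.1208]
 [ 0.4322  0.0632  0.0421 -4.1153]
 [ 0.4322  0.0631  0.0421 -4.1172]] F [-3.8 -3.2 -0.4] t 33.87 q7 -2.65 op 0.51
[-0.66  0.91 -0.04] [-0.23  0.86 -0.04  2.25  0.76  0.04 -2.65] [ 0.9993 -0.0359 -0.0029  0.0011]
```

The beaker is nearly down (TCP 0.042 against 0.040 for fully nested), so this is the matching one. Joints 6 and 7 are near their limits, so I'll release here and lift.

Call:
carry_out(
  plan=[
    {"rot":[0,0,0],"xyz":[0,0,0],"grip":0},
    {"rot":[0,0,0],"xyz":[0,0,0],"grip":0},
    {"rot":[0,0,0],"xyz":[0,0,0],"grip":0},
    {"rot":[0,0,0],"xyz":[0,0,0],"grip":0},
    {"rot":[0,0,0],"xyz":[0,0,0],"grip":0},
    {"rot":[0,0,0],"xyz":[0.0,0,-0.01],"grip":0},
    {"rot":[0,0,0],"xyz":[0,0,-0.03],"grip":0},
    {"rot":[0,0,0],"xyz":[0,0,-0.05],"grip":0},
  ],
)

```text
clock: 34.53
tool_pos: [0.4327, 0.0643, 0.0925]
eef_rot: [0.999, -0.035, -0.003, 0.0]
contact_force: [0.3, 0.6, -0.4]
opening: 0.999
finger_force: 0.0
```

Call:
carry_out(
  plan=[
    {"rot":[0,0,0],"xyz":[0,0,-0.03],"grip":0},
    {"rot":[0,0,0],"xyz":[0.02,0,-0.06],"grip":0},
    {"rot":[0,0,0],"xyz":[0.05,0,-0.09],"grip":0},
    {"rot":[0,0,0],"xyz":[0.08,0,-0.11],"grip":0},
    {"rot":[0,0,0],"xyz":[0.08,0,-0.11],"grip":0},
    {"rot":[0,0,0],"xyz":[0.08,0,-0.11],"grip":0},
  ],
)

```text
clock: 35.03
tool_pos: [0.5154, 0.0582, 0.2028]
eef_rot: [0.999, -0.037, -0.0, -0.0]
contact_force: [-0.6, 0.9, -0.1]
opening: 1.003
finger_force: 0.0
```

```bash
python3 -c "
from h import *
s=st();print(s['q'].round(2));c,im=snap('wrist','w19')
for z in (.066,.072,.08): print(z);circ('w19',(.436,.064),z,21,25,.035)
snap('scene','s19')"
```

```text
[[ 0.5129  0.058   0.2016 -4.1204]
 [ 0.5117  0.058   0.2009 -4.0524]
 [ 0.5112  0.0581  0.2007 -4.0125]] F [-0.2 -0.5 -0.1] t 35.18 q7 -2.34 op 0.998
[ 0.13  0.65 -0.54  1.92  0.49  0.72 -2.34]
0.066
world [0.4346 0.0631 0.066 ] r 24.85 tool [-7.560e-02  1.000e-04  1.353e-01]
world [0.4329 0.0641 0.066 ] r 23.48 tool [-0.0774 -0.0008  0.1353]
world [0.4496 0.0686 0.066 ] r 22.65 tool [-0.061  -0.0065  0.1351]
world [0.4486 0.0649 0.066 ] r 21.28 tool [-0.0617 -0.0027  0.1351]
0.072
world [0.4521 0.0581 0.072 ] r 24.85 tool [-0.0578  0.0038  0.1291]
world [0.4379 0.0629 0.072 ] r 24.3 tool [-7.230e-02  1.000e-04  1.292e-01]
world [0.4389 0.0646 0.072 ] r 24.85 tool [-0.0715 -0.0017  0.1292]
world [0.4364 0.0644 0.072 ] r 23.2 tool [-0.0739 -0.0013  0.1292]
0.08
world [0.4419 0.0611 0.08  ] r 24.85 tool [-0.0683  0.0016  0.1212]
world [0.4401 0.0666 0.08  ] r 24.85 tool [-0.0704 -0.0038  0.1212]
world [0.4414 0.0636 0.08  ] r 24.85 tool [-0.069  -0.0009  0.1212]
world [0.4434 0.0631 0.08  ] r 24.85 tool [-0.0669 -0.0005  0.1212]
```

The beaker is released. I'll verify its seated height by gently touching its rim with part-closed fingers.

Call:
carry_out(
  plan=[
    {"rot":[0,0,0],"xyz":[-0.04,0,0],"grip":133},
    {"rot":[0,0,0],"xyz":[-0.077,0,0.02],"grip":133},
    {"rot":[0,0,0],"xyz":[-0.077,0,0.06],"grip":133},
    {"rot":[0,0,0],"xyz":[-0.077,0,0.1],"grip":133},
    {"rot":[0,0,0],"xyz":[-0.077,0,0.115],"grip":133},
    {"rot":[0,0,0],"xyz":[-0.077,0,0.115],"grip":133},
    {"rot":[0,0,0],"xyz":[-0.077,0,0.115],"grip":133},
  ],
)

```text
clock: 35.87
tool_pos: [0.4345, 0.0639, 0.0866]
eef_rot: [0.999, -0.035, -0.004, 0.001]
contact_force: [0.3, 0.2, 0.9]
opening: 0.498
finger_force: 0.0
```

```bash
python3 -c "
from h import *
s=st();print(s['q'].round(2))"
```

```text
[[ 0.4354  0.064   0.0875 -4.0238]
 [ 0.436   0.064   0.088  -4.0582]
 [ 0.4363  0.0639  0.0882 -4.0843]] F [-0.4  0.   0.7] t 36.02 q7 -2.62 op 0.481
[-0.12  0.76 -0.21  2.23  0.71  0.22 -2.62]
```

Call:
carry_out(
  plan=[
    {"rot":[0,0,-0.8],"xyz":[-0.002,0,0],"grip":133},
    {"rot":[0,0,-0.8],"xyz":[-0.002,0,0],"grip":133},
    {"rot":[0,0,-0.8],"xyz":[-0.002,0,0],"grip":133},
    {"rot":[0,0,-0.8],"xyz":[-0.002,0,0],"grip":133},
    {"rot":[0,0,-0.8],"xyz":[-0.002,0,0],"grip":133},
    {"rot":[0,0,-0.8],"xyz":[-0.002,0,0],"grip":133},
    {"rot":[0,0,-0.8],"xyz":[-0.002,0,0],"grip":133},
    {"rot":[0,0,-0.8],"xyz":[-0.002,0,0],"grip":133},
  ],
)

```text
clock: 36.68
tool_pos: [0.4346, 0.0635, 0.0884]
eef_rot: [0.934, 0.356, -0.001, -0.001]
contact_force: [-0.2, -0.1, -0.2]
opening: 0.478
finger_force: 0.0
```

Call:
carry_out(
  plan=[
    {"rot":[0,0,0],"xyz":[0,0,0.005],"grip":133},
    {"rot":[0,0,0],"xyz":[0,0,0.01],"grip":133},
    {"rot":[0,0,0],"xyz":[0,0,0.014],"grip":133},
    {"rot":[0,0,0],"xyz":[0,0,0.018],"grip":133},
    {"rot":[0,0,0],"xyz":[0,0,0.018],"grip":133},
    {"rot":[0,0,0],"xyz":[0,0,0.018],"grip":133},
  ],
)

```text
clock: 37.18
tool_pos: [0.4334, 0.0638, 0.0688]
eef_rot: [0.934, 0.357, -0.003, -0.0]
contact_force: [0.6, -0.2, -0.4]
opening: 0.48
finger_force: 0.0
```

```bash
python3 -c "
from h import *
s=st();print(s['q'].round(2))"
```

```text
[[ 0.4335  0.0639  0.069  41.7779]
 [ 0.4336  0.0639  0.0691 41.7717]
 [ 0.4337  0.0639  0.0692 41.7668]] F [-0.2  1.1 -1.3] t 37.33 q7 -2.19 op 0.48
[-0.05  0.81 -0.32  2.23  1.08  0.26 -2.19]
```

Call:
carry_out(
  plan=[
    {"rot":[0,0,0],"xyz":[0,0,0.002],"grip":133},
    {"rot":[0,0,0],"xyz":[0,0,0.004],"grip":133},
    {"rot":[0,0,0],"xyz":[0,0,0.006],"grip":133},
    {"rot":[0,0,0],"xyz":[0,0,0.006],"grip":133},
  ],
)

```text
clock: 37.67
tool_pos: [0.434, 0.0638, 0.0655]
eef_rot: [0.934, 0.357, -0.001, 0.0]
contact_force: [-4.1, -0.5, 35.6]
opening: 0.476
finger_force: 17.9
```

```bash
python3 -c "
from h import *
s=st();print(s['q'].round(2))"
```

```text
[[ 0.434   0.0638  0.0656 41.8046]
 [ 0.434   0.0638  0.0656 41.7986]
 [ 0.434   0.0638  0.0656 41.7947]] F [-3.4 -0.8 34.5] t 37.82 q7 -2.21 op 0.48
[-0.07  0.82 -0.29  2.24  1.11  0.24 -2.21]
```

Rim contact is at 0.0656, so the beaker is fully seated. I'll lift off and check the weights in case one was knocked.

Call:
carry_out(
  plan=[
    {"rot":[0,0,0],"xyz":[0,0,-0.03],"grip":133},
    {"rot":[0,0,0],"xyz":[0,0,-0.07],"grip":133},
    {"rot":[0,0,0],"xyz":[0,0,-0.11],"grip":100},
    {"rot":[0,0,0],"xyz":[0,0,-0.15],"grip":50},
    {"rot":[0,0,0],"xyz":[0,0,-0.19],"grip":0},
    {"rot":[0,0,0],"xyz":[0,0,-0.2],"grip":0},
    {"rot":[0,0,0],"xyz":[0,0,-0.2],"grip":0},
  ],
)

```text
clock: 38.4
tool_pos: [0.4365, 0.0643, 0.2656]
eef_rot: [0.935, 0.356, 0.001, 0.0]
contact_force: [-0.0, 0.5, -0.5]
opening: 0.833
finger_force: 0.0
```

Call:
carry_out(
  plan=[
    {"rot":[0,0,0.8],"xyz":[0.0,0.17,0],"grip":0},
    {"rot":[0,0,0.8],"xyz":[0.0,0.17,0],"grip":0},
    {"rot":[0,0,0.8],"xyz":[0.0,0.17,0],"grip":0},
    {"rot":[0,0,0.8],"xyz":[0.0,0.17,0],"grip":0},
    {"rot":[0,0,0.8],"xyz":[0.0,0.17,0],"grip":0},
    {"rot":[0,0,0.8],"xyz":[0.0,0.17,0],"grip":0},
    {"rot":[0,0,0.8],"xyz":[0.0,0.17,0],"grip":0},
    {"rot":[0,0,0.8],"xyz":[0.0,0.17,0],"grip":0},
  ],
)

```text
clock: 39.07
tool_pos: [0.5468, -0.0635, 0.2601]
eef_rot: [0.999, -0.036, -0.005, 0.001]
contact_force: [0.1, -0.0, -0.0]
opening: 0.998
finger_force: 0.0
```

```bash
python3 -c "
from h import *
s=st();c,im=snap('wrist','w20');snap('scene','s20')
hsv=cv2.cvtColor(im,cv2.COLOR_BGR2HSV)
for n,x,y in [('block',.6496,.0915),('disc',.6435,.0122),('button',.6376,-.0683),('square',.632,-.1487),('bar',.6264,-.2305)]:
    u,v=np.round(proj(c,[x,y,.07])).astype(int);print(n,u,v,hsv[max(v-2,0):v+3,u-2:u+3].reshape(-1,3).mean(0).round() if 0<=u<638 and 2<v<398 else '')
"
```

```text
[[ 0.5468 -0.0632  0.2605 -3.9959]
 [ 0.547  -0.063   0.2609 -3.951 ]
 [ 0.5472 -0.0629  0.2613 -3.9498]] F [0.3 0.4 0.4] t 39.22 q7 -2.01 op 1.002
block 162 80 [ 18. 149. 108.]
disc 242 81 [78. 18. 66.]
button 323 81 [ 19. 135. 184.]
square 404 81 [ 19. 135. 181.]
bar 487 81 [ 18. 134. 176.]
```

```bash
python3 - <<'E'
from h import *
import pickle
c=pickle.load(open('pics/w20.pkl','rb'));im=cv2.imread('pics/w20.png');h=cv2.cvtColor(im,cv2.COLOR_BGR2HSV)
print('wood',[h[int(v),int(u)].tolist() for u,v in [proj(c,[.640,.052,.024]),proj(c,[.634,-.028,.024]),proj(c,[.628,-.108,.024])]])
gray=(h[...,1]<70)&(h[...,2]<190)
from itertools import product
for n,x,y,sx,sy in [('block',.6496,.0915,30,30),('button',.6376,-.0683,38,38),('square',.632,-.1487,44,44),('bar',.6264,-.2305,64,32)]:
    th=np.radians(-4.1);C,S=np.cos(th),np.sin(th)
    P=lambda dx,dy,z:proj(c,[x+C*dx-S*dy,y+S*dx+C*dy,z])
    # scan lines at recess rim: widths (mm) of grey seen on each side of the weight along rack y and on +x side
    def run(pts): return ''.join('g' if gray[int(round(v)),int(round(u))] else '.' for u,v in pts)
    L=np.arange(-(sy/2+9),sy/2+9.1,1)/1e3
    print(n,'y-scan',run([P(.002,d,.022) for d in L]))
    L=np.arange(-(sx/2+12),sx/2+12.1,1)/1e3
    print(n,'x-scan(side)',run([P(d,sy*.35e-3,.022) for d in L]))
s=pickle.load(open('pics/s20.pkl','rb'));si=cv2.cvtColor(cv2.imread('pics/s20.png'),cv2.COLOR_BGR2HSV)
m=cv2.inRange(si,(12,150,60),(26,255,255));k,l,q,ce=cv2.connectedComponentsWithStats(m)
print([(ce[i].round().tolist(),int(q[i,4])) for i in range(1,k) if q[i,4]>40])
E
```

```text
wood [[16, 112, 82], [16, 110, 146], [18, 106, 144]]
block y-scan .......gg........................................
block x-scan(side) .........gggg..........................................
button y-scan ........ggg..............................................
button x-scan(side) ............................................gggg...............
square y-scan ........................................................g......
square x-scan(side) ........................................................gggg.........
bar y-scan ............................................gggg...
bar x-scan(side) gg..........................................................................ggg..........
[([179.0, 16.0], 372), ([430.0, 10.0], 81), ([445.0, 19.0], 80), ([388.0, 224.0], 222), ([335.0, 241.0], 171), ([328.0, 266.0], 488), ([308.0, 253.0], 232), ([277.0, 259.0], 47), ([277.0, 270.0], 164), ([289.0, 379.0], 121)]
```

```bash
python3 -c "
from plant import r
print(r.finish_job())"
```

```text
the job is handed in; nothing more can be done
None
```

The job is handed in. The first beaker I tried, the wide-barrelled one, nests fully in the socket (rim touched at 65.6 mm against 66 mm flush), so I left the other two untouched in the tray. The block, bar, square and button weights went into their own slots at recess-floor height, and the disc was not on the table. No verdict came back.

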